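# Load and lock the galley medicine drawer

### The job

Pull the galley cabinet's drawer out to its stop, put every vial case that stands on the table into it, and push the drawer fully shut. Then lock it: slide the red-headed pin from the outer side through both yellow eyes (first the cabinet's, then the drawer's) until its head is up against the cabinet's eye, and let go. Leave the spray bottle, the paper bowl and the pen where they are.

Things in the scene. Friction and masses are not known exactly. Their poses are not given: they have to be found in the camera images.
- cabinet: Grey galley cabinet, fixed to the table, 210 mm deep (x), 284 mm wide (y), 105 mm high; origin at the centre of its underside. Its x axis points into it, away from the robot's side, y to its left, z up; its yaw varies by up to 0.12. Its front face is at x = -0.105, the outer face of its yellow eye plate flush with its left side at y = 0.142.
- eye (a point): Centre of the hole in the cabinet's fixed yellow eye plate, on the plate's outer (left, +y) face; axes as the cabinet's. The pin goes in along -y of this frame. The plate is 44 x 44 mm and 12 mm thick, the hole 14 mm in diameter, its axis level, 70 mm above the table and 22 mm in front of the cabinet's front face.
- drawer_eye (a point): Centre of the hole in the drawer's yellow eye plate, on its left (+y) face; axes as the cabinet's. Plate 44 x 44 mm, 12 mm thick, fixed on the drawer's front; hole 16 mm in diameter, level along y. With the drawer shut it lines up with the cabinet's eye, 45 mm further along -y.
- drawer (a joint): How far the drawer is pulled out of the cabinet, along -x of the cabinet's frame, in m: 0 shut, 0.165 at its stop. It may start up to 30 mm open. Friction about 1.5 N.
- drawer_handle (a point): Middle of the drawer's level steel bar handle: a bar 11 mm thick, 101 mm long across the drawer, 42 mm in front of the drawer's front, 76 mm above the table (29 mm below the cabinet's top; the drawer front's top edge is 91 mm above the table). Axes as the cabinet's. It can be pinched from above.
- drawer_in (a point): Centre of the drawer's inner floor, 21 mm above the table; moves with the drawer; axes as the cabinet's. Inside 171 mm (x) by 236 mm (y); side and back walls rise 40 mm above the floor, the front panel 70 mm. At its stop the part from x = -0.086 to +0.067 is clear of the cabinet's top, which overhangs the rest. Clear height in the shut cabinet: 72 mm above this floor.
- pin: Locking pin: red plastic head 40 mm long (x), 20 x 20 mm square, with a steel rod 10 mm in diameter and 85 mm long from the head's end along +x, its last 12 mm tapering to 4 mm at the tip. Origin at the centre of the head's underside; the rod's axis is 10 mm above it, and the rod begins at x = 0.020. It starts lying level on its head on the table, the rod free of the table; 0.1 kg, balanced within the head. The sides of the head are alike.
- pin_tip (a point): Tip of the pin's rod, on its axis, 105 mm from the head's middle; axes as the pin's.
- case1: A vial case (three to five of them are there, the others absent): closed blue plastic box with a white lid, 52 mm long (x), 32 mm wide (y), 30 mm high; origin at the centre of its underside. About 0.09 kg.
- case2: A vial case (three to five of them are there, the others absent): closed blue plastic box with a white lid, 52 mm long (x), 32 mm wide (y), 30 mm high; origin at the centre of its underside. About 0.09 kg.
- case3: A vial case (three to five of them are there, the others absent): closed blue plastic box with a white lid, 52 mm long (x), 32 mm wide (y), 30 mm high; origin at the centre of its underside. About 0.09 kg.
- case4: A vial case (three to five of them are there, the others absent): closed blue plastic box with a white lid, 52 mm long (x), 32 mm wide (y), 30 mm high; origin at the centre of its underside. About 0.09 kg.
- case5: A vial case (three to five of them are there, the others absent): closed blue plastic box with a white lid, 52 mm long (x), 32 mm wide (y), 30 mm high; origin at the centre of its underside. About 0.09 kg.
- spray: Green spray bottle with white pump, 54 mm in diameter, 168 mm high, origin under its middle. To be left alone.
- bowl: Brown paper-pulp bowl with capped syringes, 140 mm across the rim, 42 mm high, origin under its middle. To be left alone.
- pen: Blue pen, 120 mm long (x), 9 mm thick, origin under its middle. To be left alone.
Mind the look-alikes: they are no part of the job. What is shaped like the case3 but orange is not meant.

How it is judged:
By the outcome, as a careful person would: the job done as asked, in the order asked, and still so for the second after the job is handed in, with the robot touching nothing.
Of case1, case2, case3, case4, case5 only 3 to 5 are there at a start; the rules pass over those that are not, and their reading is None.
At some moment in a run one of case1, case2, case3, case4, case5, pin may be knocked a few centimetres aside while the robot is not near it.
Once in a run the grip may slacken for a moment while it holds something.
It also fails if it takes over 210 s, if anything falls off the work surface, if the arm or the gripper's body presses on something with over 40 N, if the wrist force passes 120 N, or if a joint passes its speed limit or range.

### The arm

A 6-joint arm with a two-finger parallel gripper is mounted at the origin on the work surface. World frame = base frame: x ahead of the robot, y to its left, z up, the work surface at z = 0. Lengths are in m, angles in rad, forces in N, time in s.
With the tool pointing down it reaches from about 0.225 to 0.725 m from the base axis. Payload 3.1 kg.
Tool frame: the origin (TCP) lies midway between the tips of the shut fingers; the grasp point (between the pads) lies 19 mm behind it; x points along the fingers, y is the direction in which the jaws open and shut, and the axes are right-handed (so a half turn about x gives the same grasp; the last joint's range is limited). The gripper opens to 85 mm and grips with 20 to 120 N. Pads are 22 mm wide; open, the fingers measure 114 mm over their backs; the gripper's body (76 mm by 85 mm) begins 54 mm behind the grasp point. The pads swing forward as they close: fully open they stand 13 mm farther back than shut.
Start: joints at [-1.266, 0.048, 0.099, 1.622, 0, 1.443], TCP at [0.22, -0.477, 0.231] pointing down, gripper open.
Joint ranges: [-2.91, 2.91], [-0.99, 1.94], [-1.21, 1.42], [-2.12, 2.29], [-1.49, 1.47], [-3.14, 3.14]. Speed limits (rad/s): [2.79, 2.79, 3.14, 3.14, 3.14, 3.14].

### API

Orientations are given as a unit quaternion [w, x, y, z].
In Python, from station import arm gives the robot as it stands.
- The arm moves only by the tool play_rows, never from a script. Its argument "motion" is a list of rows, each a list of 3 entries, a list of its own where there are three numbers: the shift along the tool's x, y, z in m, then the turn about the tool's x in degrees, then the closure, from 0 (fully open) to 1 (shut). A call has 1 to 8 rows; each row is the pose to reach, as a shift and turn from the pose commanded when the call began, along the tool's axes at that moment; what a row does not reach only later rows make up. A row lasts 1/8 s, in which the tool goes at most 62.5 mm and 10.7 degrees, less where a joint would pass 70% of its speed; a pose out of reach is approached as far as the arm can. A call with a gripper value outside its range is refused whole. The fingers move at their own pace and stop on an object; "squeeze" is the grip in N (left out, the last holds). Time passes only in rows, so rows that repeat a pose let the fingers close. It gives the time, the measured TCP pose, the force and the opening at its end, in the units of the state.
- arm.get_obs(): the state, without advancing time (a new reading comes with each control period).
- arm.get_image(name): name is "scene" or "side" or "wrist"; returns a dict with "color" (420x560x3 uint8, red, green, blue), "mtx" (3x3 intrinsics, pixels), "dist_coeffs" ([k1, k2, p1, p2, k3] as OpenCV has them; the pictures are not rectified), "xyz" and "attitude" of the camera in the world; the wrist camera has in their place "mount" (4x4, takes a point from camera to tool coordinates, whose origin is the TCP and whose axes are the tool frame's). Camera axes: x right, y down, z forward; pixel columns grow to the right and rows downward; lengths in m; the calibration is good to about 2 mm. A picture is of the moment at which its call begins: read the wrist's pose just before it. There is no depth.
- arm.close_job(): hands the job in, once; it reports no verdict.
The state is a dict: "t": time; "joint_pos": joint angles; "dq": joint speeds; "effort": joint torques, N m; "tcp_pos": TCP position; "tcp_rot": TCP orientation; "wrist_force": force on the tool from outside, world axes, zero at the start; "torque": the same for the moment, N m; "opening": opening from 0.0 (shut) to 1.0 (fully open).
Only numpy, scipy, OpenCV 4.12 (cv2) and the standard library are available. Lean on these libraries where they do the work, as an engineer would, in place of code of your own. Each camera call takes 0.05 s, during which the arm holds its last target.

## Working session

There is one attempt and no reset: what is moved stays moved. The work goes in short steps, Python scripts to look and compute and a tool call to move; the robot and the scene stay as the last step left them, time stands still between calls to the robot, and variables do not carry over. Pictures are saved under pics/ and viewed, and the job is handed in when it is done.

Besides the shell and the picture viewer there is one more tool, called after "Request:" in YAML: its name, and indented under it one key for each argument. play_rows: Moves the arm, as the interface text tells. Its arguments: {"type":"object","properties":{"motion":{"type":"array"},"squeeze":{"type":"number"}},"required":["motion"]}

```bash
ls -la; mkdir -p pics
python3 - <<'E'
from station import arm
import cv2,json
o=arm.get_obs(); print(o)
for n in ("scene","side","wrist"):
    d=arm.get_image(n); cv2.imwrite(f"pics/{n}0.png",cv2.cvtColor(d["color"],cv2.COLOR_RGB2BGR))
    print(n,{k:v for k,v in d.items() if k!="color"})
E
```

```text
total 12
drwxr-xr-x  3 agent agent 4096 Dec  7 15:35 .
drwxr-xr-x 23 root  root  4096 Dec  7 15:35 ..
drwxr-xr-x  2 agent agent 4096 Dec  7 15:35 pics
{'t': 0.0, 'joint_pos': array([-1.26579825e+00,  4.87227018e-02,  9.75750436e-02,  1.62199974e+00,
       -3.37776845e-05,  1.44298963e+00]), 'dq': array([-0.00021927,  0.00122977,  0.00084543, -0.00089939, -0.00163449,
        0.00051666]), 'effort': array([ 8.30057579e-04, -3.38783169e+01,  3.20015359e+01,  2.03468988e-02,
       -1.61441089e-04, -6.20996673e-06]), 'tcp_pos': array([ 0.21998279, -0.47600668,  0.23012033]), 'tcp_rot': array([-0.15100107, -0.69052847, -0.15265489,  0.69069935]), 'wrist_force': array([-0.41942264, -0.04130532, -0.20168379]), 'torque': array([ 0.04536506, -0.02916943, -0.00901372]), 'opening': 1.0008829924935432}
scene {'mtx': array([[452.17599286,   0.        , 278.8248052 ],
       [  0.        , 452.17599286, 218.95816557],
       [  0.        ,   0.        ,   1.        ]]), 'dist_coeffs': array([-0.15489347,  0.        ,  0.        ,  0.        ,  0.        ]), 'xyz': array([ 0.99497253, -0.47759284
[... 370 characters left out ...]
81978707, 0.84491296]), 'attitude': array([ 0.11054498, -0.23041583,  0.87202696, -0.41744142])}
wrist {'mtx': array([[370.70313507,   0.        , 278.1490113 ],
       [  0.        , 370.70313507, 218.74023704],
       [  0.        ,   0.        ,   1.        ]]), 'dist_coeffs': array([-0.0688893,  0.       ,  0.       ,  0.       ,  0.       ]), 'mount': array([[-3.95778325e-04, -2.67312023e-01,  9.63609945e-01,
        -1.41665739e-01],
       [ 9.99999907e-01,  6.04446974e-05,  4.27492353e-04,
        -3.16581682e-04],
       [-1.72518957e-04,  9.63610024e-01,  2.67311975e-01,
        -6.74756389e-02],
       [ 0.00000000e+00,  0.00000000e+00,  0.00000000e+00,
         1.00000000e+00]])}
```

View pics/scene0.png

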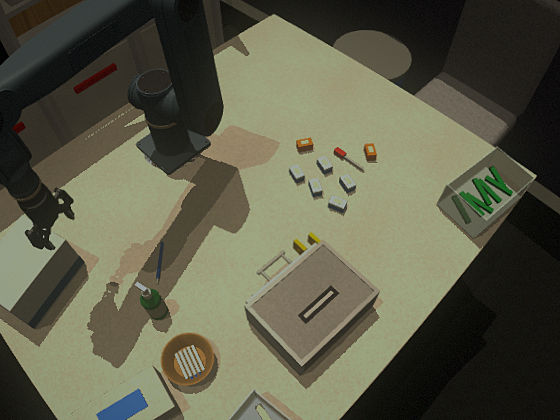

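View pics/side0.png

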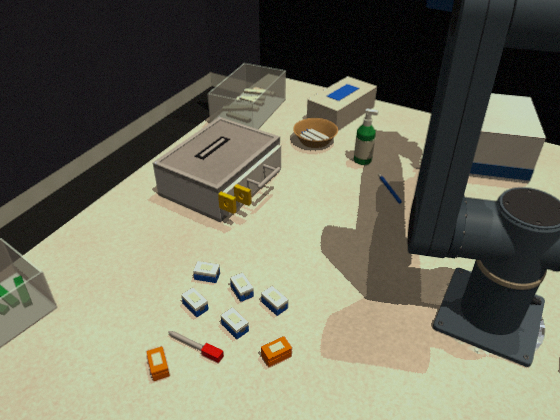

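View pics/wrist0.png

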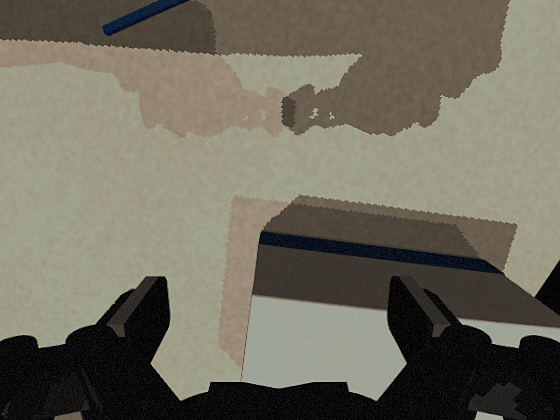

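```bash
cat > h.py <<'E'
import numpy as np, cv2
from scipy.spatial.transform import Rotation as Rn
from station import arm
def Rq(q): return Rn.from_quat([q[1],q[2],q[3],q[0]]).as_matrix()
class Cam: pass
def grab(name,save=None):
    o=arm.get_obs(); d=arm.get_image(name)
    c=Cam(); c.im=cv2.cvtColor(d["color"],cv2.COLOR_RGB2BGR); c.K=d["mtx"]; c.D=d["dist_coeffs"]; c.obs=o
    if name=="wrist":
        T=np.eye(4);T[:3,:3]=Rq(o["tcp_rot"]);T[:3,3]=o["tcp_pos"]; T=T@d["mount"]
        c.R=T[:3,:3]; c.p=T[:3,3]
    else: c.R=Rq(d["attitude"]); c.p=np.array(d["xyz"])
    if save: cv2.imwrite(f"pics/{save}.png",c.im)
    return c
def rays(c,uv):
    uv=np.asarray(uv,float).reshape(-1,1,2)
    n=cv2.undistortPoints(uv,c.K,c.D).reshape(-1,2)
    d=np.c_[n,np.ones(len(n))]@c.R.T
    return d/np.linalg.norm(d,axis=1,keepdims=True)
def onz(c,uv,z):
    d=rays(c,uv); s=(z-c.p[2])/d[:,2]; return c.p+d*s[:,None]
def proj(c,X):
    X=np.asarray(X,float).reshape(-1,3); Rc=c.R.T; t=-Rc@c.p
    return cv2.projectPoints(X,cv2.Rodrigues(Rc)[0],t,c.K,c.D)[0].reshape(-1,2)
def tri(cs,uvs):
    A=np.zeros((3,3));b=np.zeros(3)
    for c,uv in zip(cs,uvs):
        d=rays(c,uv)[0];P=np.eye(3)-np.outer(d,d);A+=P;b+=P@c.p
    x=np.linalg.solve(A,b); return x,[np.linalg.norm(np.cross(x-c.p,rays(c,uv)[0])) for c,uv in zip(cs,uvs)]
def crop(c,x0,y0,w,h,name,s=None):
    s=s or min(800/w,600/h)
    cv2.imwrite(f"pics/{name}.png",cv2.resize(c.im[y0:y0+h,x0:x0+w],None,fx=s,fy=s,interpolation=cv2.INTER_CUBIC)[:600,:800])
def goto(xyz,yaw=None):
    """shift in tool axes from measured pose; yaw= world angle of tool y (jaw) axis"""
    o=arm.get_obs();R=Rq(o["tcp_rot"]);sh=R.T@(np.array(xyz)-o["tcp_pos"])
    y0=np.arctan2(R[1,1],R[0,1]); out=f"shift {np.round(sh,4)}"
    if yaw is not None:
        d=-(yaw-y0); d=(d+np.pi/2)%np.pi-np.pi/2
        out+=f" turn {np.degrees(d):.1f}  j6 {o['joint_pos'][5]:.2f}"
    print("tcp",np.round(o["tcp_pos"],4),"jaw yaw",round(float(np.degrees(y0)),1),out)
E
python3 - <<'E'
from h import *
a=grab("scene");b=grab("side")
crop(a,230,120,170,127,"sc1");crop(b,130,220,200,150,"si1")
crop(a,230,220,170,127,"sc2");crop(b,140,110,160,120,"si2")
print(Rq(a.obs["tcp_rot"]).round(3))
E
```

```text
[[-0.001  0.419 -0.908]
 [ 0.002 -0.908 -0.419]
 [-1.    -0.002 -0.   ]]
```

View pics/sc1.png

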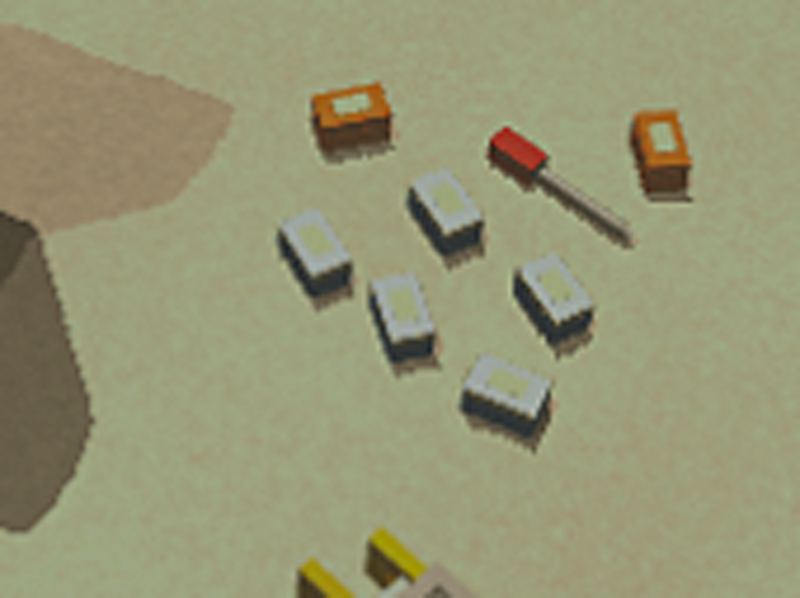

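View pics/si1.png

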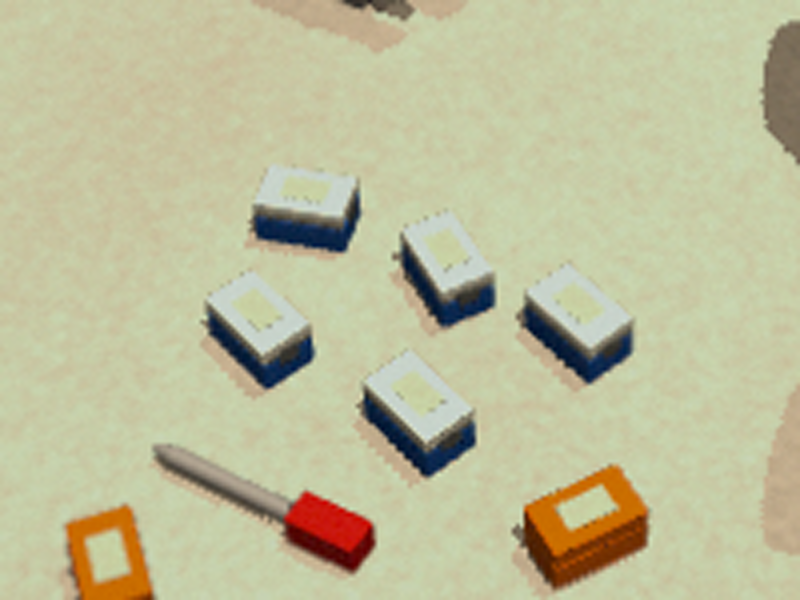

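View pics/sc2.png

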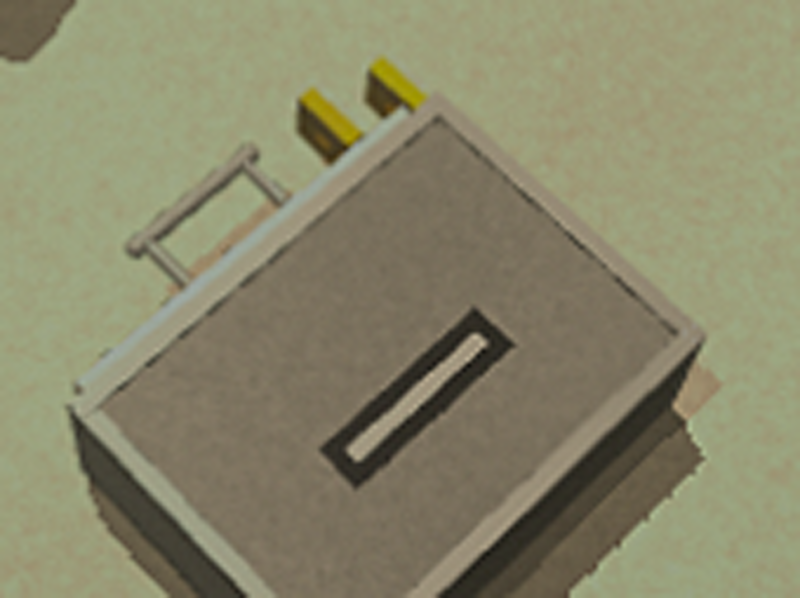

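View pics/si2.png

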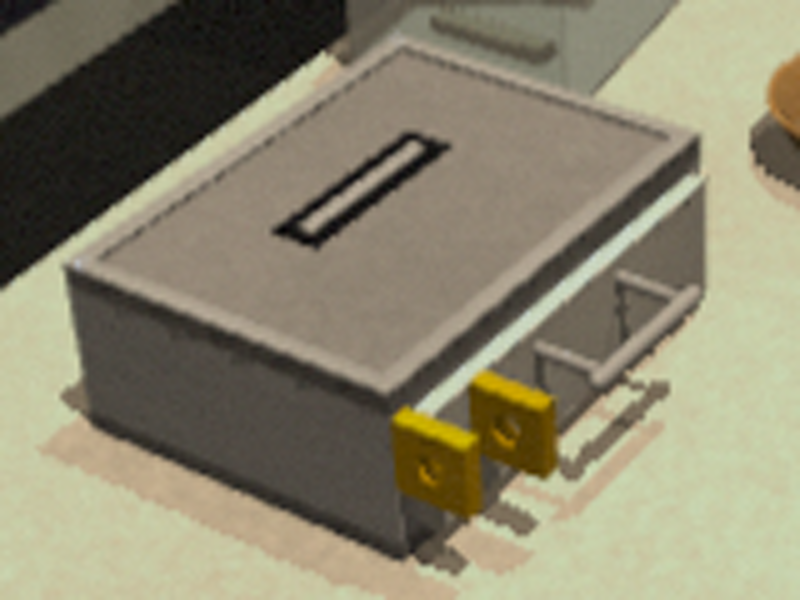

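```bash
cat >> h.py <<'E'
def cases(c,roi,zt=0.030,smax=42,vmin=120,area=(20,20000),warm=0):
    """white lids -> (x,y,long-axis yaw deg,L,W) via lid contour cast to z=zt"""
    hsv=cv2.cvtColor(c.im,cv2.COLOR_BGR2HSV); B=c.im[:,:,0].astype(int);G=c.im[:,:,1].astype(int);R=c.im[:,:,2].astype(int)
    m=((np.minimum(B-R,B-G)>-15)&(hsv[:,:,2]>vmin)).astype(np.uint8)
    k=np.zeros_like(m);x0,y0,x1,y1=roi;k[y0:y1,x0:x1]=1;m*=k
    m=cv2.morphologyEx(m,cv2.MORPH_CLOSE,np.ones((3,3)))
    out=[]
    for ct in cv2.findContours(m,cv2.RETR_EXTERNAL,cv2.CHAIN_APPROX_NONE)[0]:
        if not area[0]<cv2.contourArea(ct)<area[1]: continue
        P=onz(c,ct.reshape(-1,2),zt)[:,:2]
        (cx,cy),(w,h),a=cv2.minAreaRect((P*1000).astype(np.float32))
        if w<h: w,h,a=h,w,a+90
        out.append((cx/1000,cy/1000,(a+90)%180-90,w,h,ct.reshape(-1,2).mean(0).round(0)))
    return out
E
python3 - <<'E'
from h import *
a=grab("scene");b=grab("side")
for c,roi in((a,(270,130,380,220)),(b,(170,240,300,350))):
    for q in cases(c,roi): print([round(float(v),3) for v in q[:5]],q[5])
# colors
print(a.im[175:178,293:300].reshape(-1,3)[:6], b.im[290,240:245])
m=[(-.105,.142),(.105,.142),(-.105,-.142),(.105,-.142)]
pa=onz(a,[(322.9,240.2),(379.4,291.2),(245.3,306)],.105);pb=onz(b,[(217,188),(153.6,163),(280,137),(220,118)],.105)
print(pa.round(3),pb.round(3))
def fit(M,P):
    M=np.array(M);P=np.array(P)[:,:2];mc,pc=M.mean(0),P.mean(0);H=(M-mc).T@(P-pc)
    th=np.arctan2(H[0,1]-H[1,0],H[0,0]+H[1,1]);R=np.array([[np.cos(th),-np.sin(th)],[np.sin(th),np.cos(th)]])
    t=pc-R@mc; print("cab",t.round(4),"yaw",round(th,4),"res mm",((M@R.T+t-P)*1000).round(1).tolist())
fit(m[:3],pa);fit(m,pb);fit(m[:3]+m,np.r_[pa,pb])
E
```

```text
[0.578, 0.202, 18.203, 49.151, 30.431] [337. 201.]
[0.486, 0.2, -32.423, 48.981, 29.9] [315. 185.]
[0.549, 0.285, -18.036, 48.526, 29.348] [348. 181.]
[0.406, 0.199, -18.908, 48.461, 30.707] [296. 171.]
[0.447, 0.29, -17.724, 47.766, 29.133] [325. 162.]
[0.446, 0.29, -19.38, 49.788, 27.615] [234. 318.]
[0.549, 0.285, -18.382, 49.535, 28.013] [194. 297.]
[0.406, 0.199, -18.594, 49.476, 28.376] [274. 296.]
[0.485, 0.201, -32.368, 51.827, 28.591] [242. 283.]
[0.576, 0.202, 18.563, 53.978, 31.35] [206. 267.]
[[ 46  53  50]
 [125 138 137]
 [164 169 161]
 [168 171 162]
 [163 167 157]
 [164 168 159]] [[202 211 201]
 [203 211 199]
 [200 210 200]
 [204 211 200]
 [203 211 200]]
[[ 0.66   0.032  0.105]
 [ 0.866  0.022  0.105]
 [ 0.646 -0.249  0.105]] [[ 0.661  0.028  0.105]
 [ 0.865  0.02   0.105]
 [ 0.643 -0.253  0.105]
 [ 0.849 -0.259  0.105]]
cab [ 0.7566 -0.114 ] yaw -0.0487 res mm [[-1.1, 0.9], [2.1, 1.1], [-1.0, -2.0]]
cab [ 0.7546 -0.1158] yaw -0.0522 res mm [[-4.1, 3.1], [1.9, 0.3], [-1.1, 0.5], [3.4, -3.8]]
cab [ 0.7554 -0.115 ] yaw -0.052 res mm [[-1.9, 0.2], [1.3, -0.3], [-2.7, -2.7], [-3.3, 3.8], [2.7, 1.0], [-0.3, 1.1], [4.2, -3.1]]
```

Run:
```python
from h import *
a=grab("scene");b=grab("side")
C=np.array([.7555,-.1145]);th=-.05
R=np.array([[np.cos(th),-np.sin(th)],[np.sin(th),np.cos(th)]])
w=lambda x,y:C+R@np.array([x,y])
for n,ua,ub in (("hL",(283.1,252.3),(259.4,186)),("hR",(258.7,272.1),(279.4,168.4))):
    x,e=tri([a,b],[ua,ub]);print(n,x.round(4),np.round(e,4),"cab",(R.T@(x[:2]-C)).round(4))
print("pen",onz(a,[(161,241),(158,280)],.005).round(3),"bottle",onz(a,[(158,315)],0).round(3), "bowl",onz(a,[(188,362)],.04).round(3))
pt=[[*w(-.127,.142),.07],[*w(-.147,0),.076],[*w(-.105,.142),.105]]
print(pt,proj(a,pt),proj(b,pt))
goto([*w(-.147-.012,0),.16],yaw=th)
```

```text
hL [ 0.5968 -0.061   0.0767] [0.0006 0.0006] cab [-0.1611  0.0455]
hR [ 0.591  -0.1514  0.0778] [0.0018 0.0018] cab [-0.1625 -0.0451]
pen [[ 0.281 -0.266  0.005]
 [ 0.377 -0.352  0.005]] bottle [[ 0.459 -0.418  0.   ]] bowl [[ 0.631 -0.444  0.04 ]]
[[np.float64(0.6357557589662756), np.float64(0.03366989147346135), 0.07], [np.float64(0.6086837117219399), np.float64(-0.10715306211721029), 0.076], [np.float64(0.6577282646949648), np.float64(0.03257034974950644), 0.105]] [[315.96636229 240.59704707]
 [274.20826804 265.82384072]
 [322.47555338 239.61381451]] [[225.45398152 203.76861635]
 [264.38783029 175.63881655]
 [217.23730984 189.32698296]]
tcp [ 0.2202 -0.4765  0.2312] jaw yaw -65.2 shift [ 0.0713 -0.1779 -0.497 ] turn -62.3  j6 1.44
```

Request:
play_rows:
  motion:
    - [[0, -0.02, -0.06], -9, 0.3]
    - [[0, -0.04, -0.12], -18, 0.6]
    - [[0.0, -0.06, -0.18], -27, 0.6]
    - [[0.0, -0.085, -0.24], -36, 0.6]
    - [[0.0, -0.105, -0.3], -45, 0.6]
    - [[0.0, -0.125, -0.355], -54, 0.6]
    - [[0.01, -0.145, -0.41], -62, 0.6]
    - [[0.02, -0.165, -0.46], -62, 0.6]
  squeeze: 40

```text
t: 1.45
tcp_pos: [0.5702, -0.1322, 0.2113]
tcp_rot: [0.487, 0.514, 0.486, -0.513]
wrist_force: [0.6, -0.8, -0.6]
opening: 0.402
```

Run:
```python
from h import *
goto([.594,-.106,.20],yaw=-.05)
c=grab("wrist","w1")
```

```text
tcp [ 0.5702 -0.1322  0.2113] jaw yaw -3.1 shift [ 0.0113  0.0224 -0.0274] turn -0.2  j6 1.28
```

View pics/w1.png

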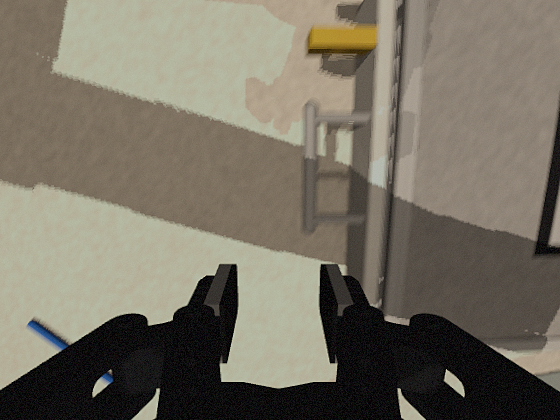

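Run:
```python
from h import *
c=grab("wrist")
P=onz(c,[(310,107),(310,232)],.0795);print(P.round(4), P.mean(0))
e=P[0]-P[1];print("bar yaw from y",np.arctan2(-e[0],e[1]))
P=onz(c,[(403,50),(386,315)],.105);e=P[0]-P[1];print(P,np.arctan2(-e[0],e[1]))
m=P.mean(0)
```

```text
[[ 0.5992 -0.0527  0.0795]
 [ 0.5966 -0.1449  0.0795]] [ 0.59789641 -0.09877408  0.0795    ]
bar yaw from y -0.02841917034349587
[[ 0.65628541 -0.0210481   0.105     ]
 [ 0.64990899 -0.20475751  0.105     ]] -0.03469534957823652
```

Request:
play_rows:
  motion:
    - [[0.0, 0.024, -0.03], 0, 0.6]
    - [[0.05, 0.025, -0.03], 0, 0.6]
    - [[0.1, 0.025, -0.03], 0, 0.6]
    - [[0.14, 0.025, -0.03], 0, 0.6]
    - [[0.155, 0.025, -0.03], 0, 0.6]

```text
t: 2.17
tcp_pos: [0.5925, -0.1053, 0.053]
tcp_rot: [-0.484, -0.513, -0.487, 0.515]
wrist_force: [-0.4, -0.1, -0.3]
opening: 0.406
```

Run:
```python
from h import *
goto([.596,-.104,.057],yaw=-.05)
c=grab("side");crop(c,200,110,120,90,"s2")
```

```text
tcp [ 0.5925 -0.1053  0.053 ] jaw yaw -3.2 shift [-0.004   0.0034 -0.0015] turn -0.4  j6 1.34
```

View pics/s2.png

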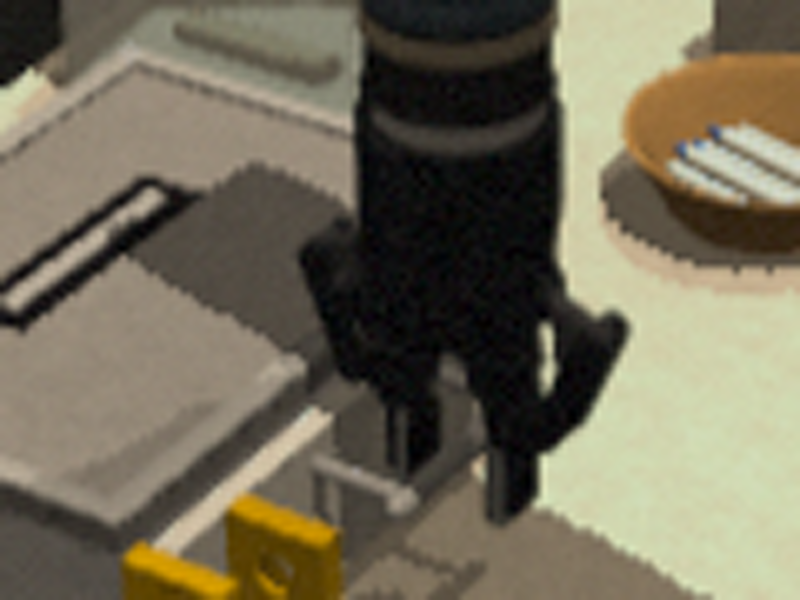

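The fingers straddle the bar (bar end at crop (400,500)). Close and pull.

Request:
play_rows:
  motion:
    - [[0, 0.002, 0], 0, 1]
    - [[0, 0.002, 0], 0, 1]
    - [[0, 0.002, 0], 0, 1]
    - [[0, 0.002, 0], 0, 1]
  squeeze: 60

```text
t: 2.72
tcp_pos: [0.5984, -0.1061, 0.0583]
tcp_rot: [0.487, 0.514, 0.485, -0.513]
wrist_force: [-0.8, 0.1, 2.8]
opening: 0.103
```

Request:
play_rows:
  motion:
    - [[0, -0.015, 0], 0, 1]
    - [[0, -0.04, 0], 0, 1]
    - [[0, -0.07, 0], 0, 1]
    - [[0, -0.1, 0], 0, 1]
    - [[0, -0.13, 0], 0, 1]
    - [[0, -0.145, 0], 0, 1]
    - [[0, -0.145, 0], 0, 1]

```text
t: 3.6
tcp_pos: [0.4529, -0.0989, 0.0582]
tcp_rot: [-0.487, -0.514, -0.484, 0.514]
wrist_force: [-2.5, -4.3, 3.9]
opening: 0.101
```

Request:
play_rows:
  motion:
    - [[0, -0.005, 0], 0, 1]
    - [[0, -0.01, 0], 0, 1]
    - [[0, -0.015, 0], 0, 1]
    - [[0, -0.015, 0], 0, 1]

```text
t: 4.1
tcp_pos: [0.4429, -0.0984, 0.0582]
tcp_rot: [0.49, 0.516, 0.482, -0.512]
wrist_force: [8.1, -5.4, -1.3]
opening: 0.104
```

Run:
```python
from h import *
goto([.596,-.104,.057],yaw=-.05)
c=grab("scene","s3")
print(c.obs["wrist_force"])
```

```text
tcp [ 0.4429 -0.0984  0.0582] jaw yaw -3.2 shift [ 0.003   0.1532 -0.0029] turn -0.3  j6 1.26
[ 8.06813948 -5.39784272 -1.25939262]
```

View pics/s3.png

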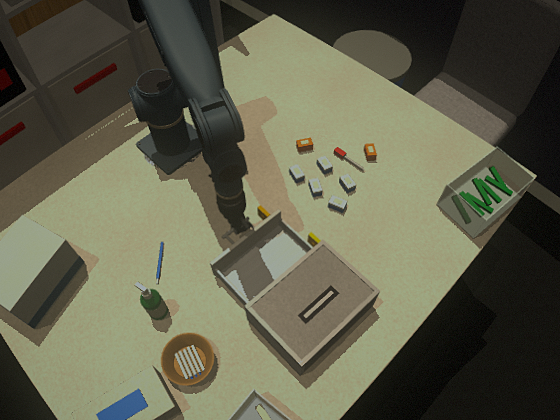

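Request:
play_rows:
  motion:
    - [[0, -0.005, 0], 0, 1]
    - [[0, -0.005, 0], 0, 1]
    - [[0, 0.0, 0], 0, 1]
    - [[0, 0.003, 0], 0, 0.6]
    - [[0, 0.005, 0], 0, 0.6]
    - [[-0.04, 0.005, 0], 0, 0.6]
    - [[-0.09, 0.005, 0], 0, 0.6]
    - [[-0.14, 0.005, 0], 0, 0.5]

```text
t: 5.15
tcp_pos: [0.4415, -0.0958, 0.1967]
tcp_rot: [-0.485, -0.514, -0.487, 0.514]
wrist_force: [1.3, -0.7, -0.4]
opening: 0.499
```

Run:
```python
from h import *
a=grab("scene","s4");b=grab("side")
print(a.obs["opening"],a.obs["wrist_force"])
for c,roi in((a,(270,130,380,220)),(b,(170,240,300,350))):
    for q in cases(c,roi): print([round(float(v),3) for v in q[:5]],q[5])
crop(a,200,190,200,150,"s4c");crop(b,140,110,200,150,"s4s")
```

```text
0.4990852465154858 [ 1.29787741 -0.7282668  -0.40564444]
[0.578, 0.201, 17.945, 49.136, 29.665] [337. 201.]
[0.486, 0.2, -33.056, 49.131, 30.02] [315. 185.]
[0.549, 0.285, -18.036, 48.526, 29.348] [348. 181.]
[0.406, 0.199, -18.908, 48.461, 30.707] [296. 171.]
[0.447, 0.29, -17.724, 47.766, 29.133] [325. 162.]
[0.446, 0.29, -19.38, 49.788, 27.615] [234. 318.]
[0.549, 0.285, -18.382, 49.535, 28.013] [194. 297.]
[0.406, 0.199, -18.942, 49.541, 28.469] [274. 296.]
[0.487, 0.2, -32.365, 49.304, 28.133] [241. 282.]
[0.576, 0.202, 17.088, 53.849, 31.261] [206. 267.]
```

View pics/s4c.png

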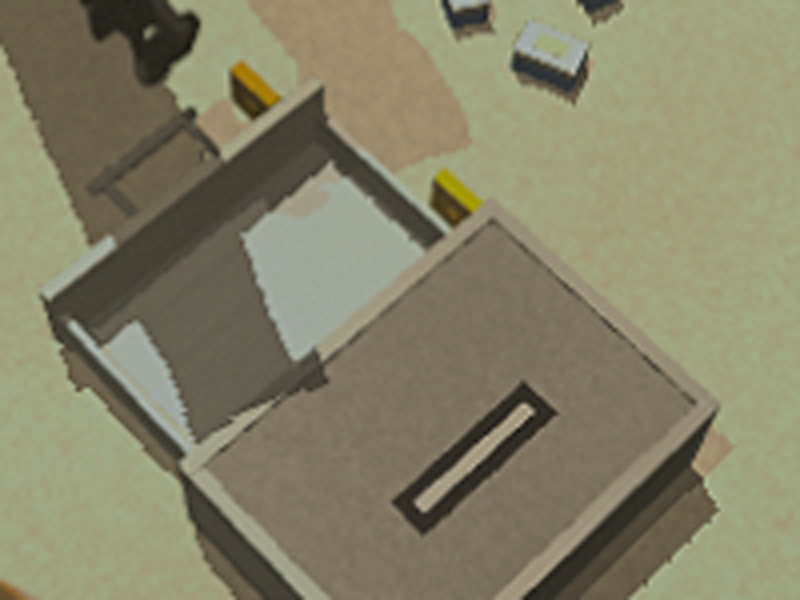

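View pics/s4s.png

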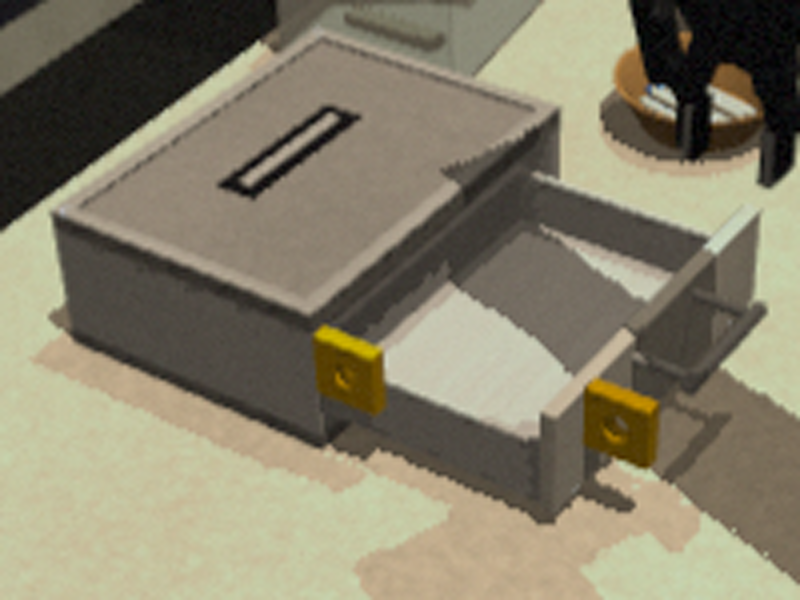

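```bash
cat >> h.py <<'E'
TH=-.05; CC=np.array([.7555,-.1145])
def w(x,y,th=None,C=None):
    th=TH if th is None else th; C=CC if C is None else C
    return C+np.array([[np.cos(th),-np.sin(th)],[np.sin(th),np.cos(th)]])@np.array([x,y])
def slot(x,y): return w(-.172+x,y)
SL=[(.010,-.065),(.010,0),(-.055,-.065),(-.055,0),(-.055,.065)]
E
python3 - <<'E'
from h import *
goto([.406,.199,.10],np.radians(90-18.8))
for s in SL: print(slot(*s).round(4))
E
```

```text
tcp [ 0.4453 -0.0972  0.2023] jaw yaw -3.2 shift [ 0.1012 -0.0566 -0.2938] turn -74.4  j6 1.26
[ 0.5905 -0.1713]
[ 0.5937 -0.1064]
[ 0.5255 -0.1681]
[ 0.5288 -0.1032]
[ 0.532  -0.0382]
```

Request:
play_rows:
  motion:
    - [[0, -0.007, -0.037], -9, 0.35]
    - [[0, -0.014, -0.074], -18, 0.35]
    - [[0.0, -0.021, -0.11], -28, 0.35]
    - [[0.01, -0.028, -0.147], -37, 0.35]
    - [[0.03, -0.035, -0.184], -46, 0.35]
    - [[0.05, -0.042, -0.22], -56, 0.35]
    - [[0.07, -0.05, -0.257], -65, 0.35]
    - [[0.09, -0.0566, -0.294], -74.4, 0.35]

```text
t: 6.25
tcp_pos: [0.4007, 0.2012, 0.1044]
tcp_rot: [0.697, 0.113, 0.699, -0.114]
wrist_force: [-0.0, 0.2, -0.1]
opening: 0.651
```

Run:
```python
from h import *
goto([.406,.199,.005],np.radians(90-18.8))
c=grab("wrist","w2")
```

```text
tcp [0.4007 0.2012 0.1044] jaw yaw 71.5 shift [ 0.0994 -0.0004  0.006 ] turn 0.3  j6 0.64
```

View pics/w2.png

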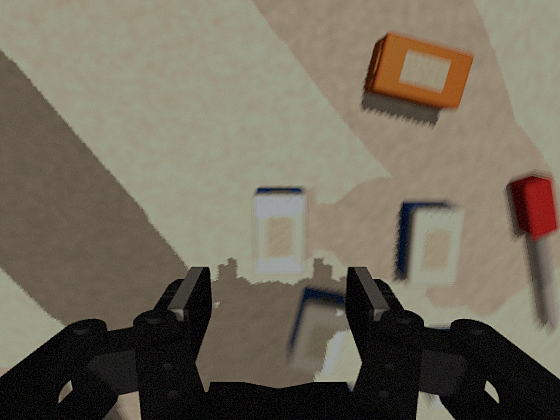

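Run:
```python
from h import *
c=grab("wrist")
print(onz(c,[(279,232)],.03))
for q in cases(c,(200,150,350,290),area=(800,9000)): print([round(float(v),3) for v in q[:5]],q[5])
```

```text
[[0.39721214 0.20530839 0.03      ]]
```

Request:
play_rows:
  motion:
    - [[0.04, 0, 0.006], 0, 0.35]
    - [[0.08, 0, 0.006], 0, 0.35]
    - [[0.1, 0, 0.006], 0, 0.35]
    - [[0.1, 0, 0.006], 0, 1]
    - [[0.1, 0, 0.006], 0, 1]
    - [[0.1, 0, 0.006], 0, 1]
    - [[0.1, 0, 0.006], 0, 1]
  squeeze: 50

```text
t: 7.22
tcp_pos: [0.4088, 0.1982, 0.0073]
tcp_rot: [0.698, 0.116, 0.697, -0.115]
wrist_force: [-0.5, 0.3, -2.1]
opening: 0.362
```

Request:
play_rows:
  motion:
    - [[-0.04, 0, 0], 0, 1]
    - [[-0.09, 0, 0], 0, 1]
    - [[-0.14, 0, 0], 0, 1]
    - [[-0.16, 0, 0], 0, 1]
    - [[-0.16, 0, 0], 0, 1]

```text
t: 7.85
tcp_pos: [0.4098, 0.1986, 0.1691]
tcp_rot: [0.699, 0.116, 0.696, -0.115]
wrist_force: [-0.6, 0.3, -1.7]
opening: 0.361
```

Run:
```python
from h import *
print(arm.get_obs()["opening"])
goto([*slot(*SL[0]),.167],TH+np.pi/2)
c=grab("wrist","w3")
```

```text
0.3605912482979248
tcp [0.4098 0.1986 0.1691] jaw yaw 71.2 shift [ 0.0024 -0.2919  0.2903] turn -15.9  j6 0.63
```

View pics/w3.png

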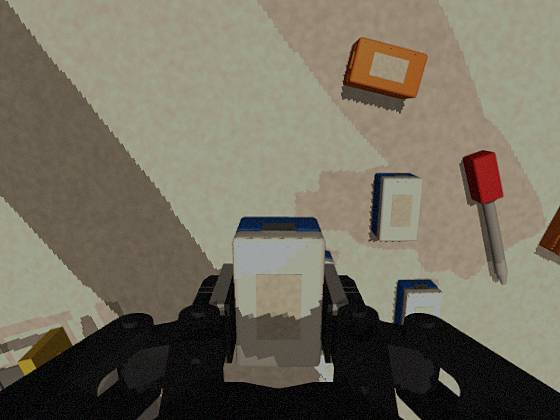

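Request:
play_rows:
  motion:
    - [[0, -0.04, 0.04], -2, 1]
    - [[0, -0.083, 0.083], -4, 1]
    - [[0.0, -0.125, 0.125], -7, 1]
    - [[0, -0.167, 0.167], -9, 1]
    - [[0, -0.21, 0.21], -12, 1]
    - [[0, -0.25, 0.25], -14, 1]
    - [[0, -0.29, 0.288], -16, 1]
    - [[0, -0.29, 0.288], -16, 1]

```text
t: 8.9
tcp_pos: [0.5866, -0.1728, 0.1619]
tcp_rot: [0.705, 0.019, 0.709, -0.019]
wrist_force: [-0.4, 0.7, -1.2]
opening: 0.361
```

Run:
```python
from h import *
print(arm.get_obs()["opening"])
goto([*slot(*SL[0]),.030],TH+np.pi/2)
c=grab("wrist","w4")
```

```text
0.3612382880706662
tcp [ 0.5866 -0.1728  0.1619] jaw yaw 86.9 shift [0.1319 0.0015 0.0044] turn -0.2  j6 -0.34
```

View pics/w4.png

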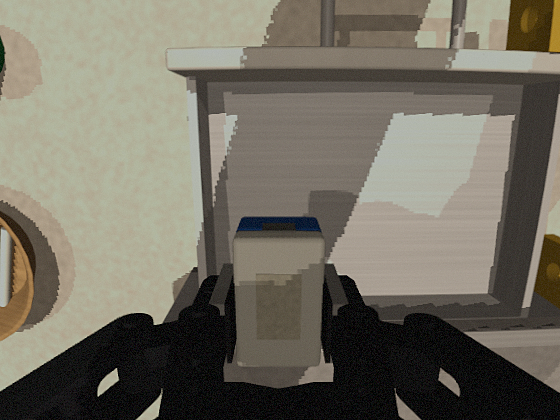

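Request:
play_rows:
  motion:
    - [[0.04, 0.001, 0.004], 0, 1]
    - [[0.08, 0.001, 0.004], 0, 1]
    - [[0.115, 0.001, 0.004], 0, 1]
    - [[0.131, 0.001, 0.004], 0, 1]
    - [[0.131, 0.001, 0.004], 0, 1]

```text
t: 9.57
tcp_pos: [0.5895, -0.167, 0.0336]
tcp_rot: [0.706, 0.018, 0.708, -0.016]
wrist_force: [-0.2, -0.5, -0.0]
opening: 0.364
```

Run:
```python
from h import *
goto([*slot(*SL[0]),.030],TH+np.pi/2);print(arm.get_obs()["wrist_force"])
```

```text
tcp [ 0.5895 -0.167   0.0336] jaw yaw 87.3 shift [ 0.0036 -0.0043  0.0011] turn 0.1  j6 -0.34
[-0.22257244 -0.46210211 -0.00773754]
```

Request:
play_rows:
  motion:
    - [[0.003, -0.002, 0], 0, 1]
    - [[0.003, -0.002, 0], 0, 0.42]
    - [[0.003, -0.002, 0], 0, 0.42]
    - [[-0.03, -0.002, 0], 0, 0.42]
    - [[-0.08, -0.002, 0], 0, 0.35]
    - [[-0.14, -0.002, 0], 0, 0.35]
    - [[-0.16, 0.0, 0], 0, 0.35]

```text
t: 10.45
tcp_pos: [0.5937, -0.1697, 0.2021]
tcp_rot: [0.71, 0.016, 0.703, -0.019]
wrist_force: [-0.9, -0.5, -0.1]
opening: 0.648
```

Run:
```python
from h import *
for _ in range(4): goto([.486,.2,.10],np.radians(90-32.6)); grab("wrist","w5")
a=grab("scene");b=grab("side")
for c,roi in((a,(270,130,380,220)),(b,(170,240,300,350))):
    for q in cases(c,roi): print([round(float(v),3) for v in q[:5]],q[5])
```

```text
tcp [ 0.5937 -0.1697  0.2021] jaw yaw 87.2 shift [ 0.0996  0.3643 -0.1267] turn 29.8  j6 -0.34
tcp [ 0.5942 -0.1695  0.2035] jaw yaw 87.2 shift [ 0.1006  0.3642 -0.1273] turn 29.8  j6 -0.34
tcp [ 0.5936 -0.1694  0.2008] jaw yaw 87.2 shift [ 0.0985  0.364  -0.1264] turn 29.8  j6 -0.34
tcp [ 0.5925 -0.1691  0.1977] jaw yaw 87.2 shift [ 0.0966  0.3636 -0.1248] turn 29.8  j6 -0.34
[0.578, 0.202, 18.222, 49.153, 30.358] [337. 201.]
[0.486, 0.2, -32.423, 48.981, 29.9] [315. 185.]
[0.549, 0.285, -17.521, 47.667, 28.657] [348. 181.]
[0.447, 0.29, -17.724, 47.766, 29.133] [325. 162.]
[0.446, 0.29, -19.38, 49.788, 27.615] [234. 318.]
[0.549, 0.285, -18.382, 49.535, 28.013] [194. 297.]
[0.487, 0.201, -30.266, 49.622, 28.828] [241. 282.]
[0.576, 0.203, 16.795, 53.751, 32.506] [207. 268.]
```

View pics/w5.png

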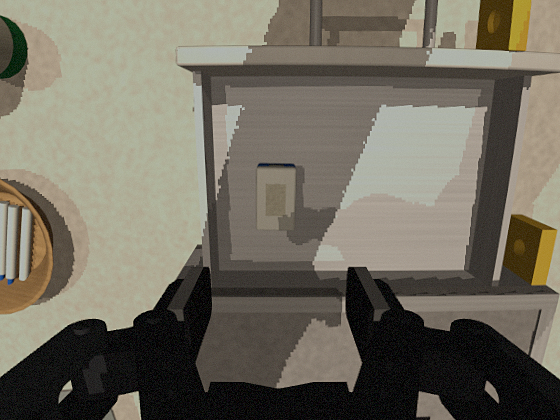

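Request:
play_rows:
  motion:
    - [[0, 0.055, -0.018], 4, 0.35]
    - [[0, 0.11, -0.037], 9, 0.35]
    - [[0.0, 0.165, -0.056], 14, 0.35]
    - [[0, 0.22, -0.075], 18, 0.35]
    - [[0.02, 0.275, -0.095], 23, 0.35]
    - [[0.04, 0.325, -0.112], 27, 0.35]
    - [[0.08, 0.364, -0.126], 30, 0.35]
    - [[0.1, 0.364, -0.126], 30, 0.35]

```text
t: 11.75
tcp_pos: [0.4789, 0.2031, 0.0905]
tcp_rot: [0.676, 0.197, 0.681, -0.199]
wrist_force: [-0.7, -0.5, 0.4]
opening: 0.652
```

Run:
```python
from h import *
for _ in range(2): goto([.4865,.2,.006],np.radians(90-32)); c=grab("wrist","w6")
```

```text
tcp [0.4789 0.2031 0.0905] jaw yaw 57.5 shift [0.0844 0.0019 0.0085] turn -0.5  j6 0.84
tcp [0.478  0.2015 0.0881] jaw yaw 57.4 shift [0.082  0.004  0.0086] turn -0.6  j6 0.84
```

View pics/w6.png

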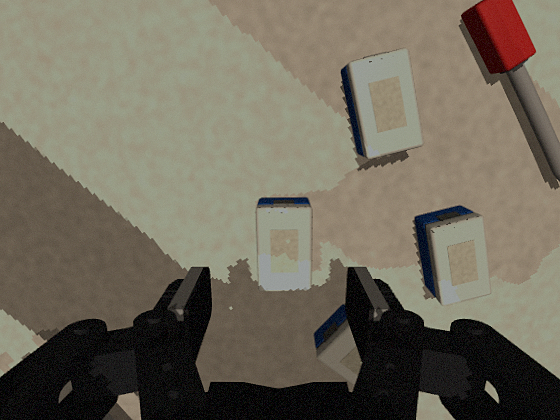

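Request:
play_rows:
  motion:
    - [[0.04, 0.003, 0.008], 0, 0.35]
    - [[0.07, 0.003, 0.008], 0, 0.35]
    - [[0.084, 0.003, 0.008], 0, 0.35]
    - [[0.084, 0.003, 0.008], 0, 1]
    - [[0.084, 0.003, 0.008], 0, 1]
    - [[0.084, 0.003, 0.008], 0, 1]
    - [[0.084, 0.003, 0.008], 0, 1]
  squeeze: 50

```text
t: 12.72
tcp_pos: [0.4922, 0.1996, 0.0122]
tcp_rot: [0.679, 0.2, 0.678, -0.199]
wrist_force: [0.2, -0.4, -1.3]
opening: 0.355
```

Request:
play_rows:
  motion:
    - [[-0.04, 0, 0], 0, 1]
    - [[-0.09, 0, 0], 0, 1]
    - [[-0.14, 0, 0], 0, 1]
    - [[-0.16, 0, 0], 0, 1]
    - [[-0.16, 0, 0], 0, 1]

```text
t: 13.35
tcp_pos: [0.4932, 0.1999, 0.1742]
tcp_rot: [0.68, 0.201, 0.677, -0.199]
wrist_force: [0.4, 0.5, -1.2]
opening: 0.365
```

Run:
```python
from h import *
print(arm.get_obs()["opening"])
goto([*slot(*SL[1]),.167],TH+np.pi/2)
c=grab("wrist","w7")
```

```text
0.3654814786363259
tcp [0.4932 0.1999 0.1742] jaw yaw 57.2 shift [ 0.0073 -0.2031  0.2503] turn -29.9  j6 0.83
```

View pics/w7.png

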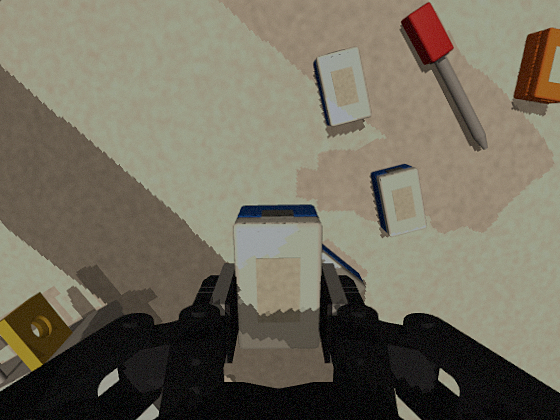

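Request:
play_rows:
  motion:
    - [[0, -0.034, 0.042], -5, 1]
    - [[0, -0.068, 0.084], -10, 1]
    - [[0.0, -0.102, 0.126], -15, 1]
    - [[0, -0.136, 0.168], -20, 1]
    - [[0, -0.17, 0.21], -25, 1]
    - [[0, -0.205, 0.252], -30, 1]
    - [[0, -0.205, 0.252], -30, 1]
    - [[0, -0.205, 0.252], -30, 1]

```text
t: 14.4
tcp_pos: [0.591, -0.1091, 0.169]
tcp_rot: [0.705, 0.018, 0.708, -0.017]
wrist_force: [-0.2, 0.1, -1.3]
opening: 0.361
```

Run:
```python
from h import *
print(arm.get_obs()["opening"])
goto([*slot(*SL[1]),.036],TH+np.pi/2)
```

```text
0.3610911646405624
tcp [ 0.591  -0.1091  0.169 ] jaw yaw 87.1 shift [0.133  0.0026 0.0031] turn 0.0  j6 -0.24
```

Request:
play_rows:
  motion:
    - [[0.05, 0.002, 0.004], 0, 1]
    - [[0.1, 0.002, 0.004], 0, 1]
    - [[0.13, 0.002, 0.004], 0, 1]
    - [[0.133, 0.002, 0.004], 0, 1]
    - [[0.133, 0.002, 0.004], 0, 1]
    - [[0.133, 0.002, 0.004], 0, 0.42]
    - [[0.133, 0.002, 0.004], 0, 0.42]
    - [[0.133, 0.002, 0.004], 0, 0.42]

```text
t: 15.4
tcp_pos: [0.5971, -0.1079, 0.0395]
tcp_rot: [0.708, 0.017, 0.706, -0.018]
wrist_force: [-0.8, -0.6, 0.3]
opening: 0.579
```

Request:
play_rows:
  motion:
    - [[-0.04, 0, 0], 0, 0.42]
    - [[-0.1, 0, 0], 0, 0.35]
    - [[-0.16, 0.05, 0], 0, 0.35]
    - [[-0.16, 0.1, 0], 0, 0.35]
    - [[-0.16, 0.15, 0], 0, 0.35]
    - [[-0.16, 0.15, 0], 0, 0.35]

```text
t: 16.15
tcp_pos: [0.6039, 0.0456, 0.1992]
tcp_rot: [0.707, 0.016, 0.706, -0.015]
wrist_force: [0.5, -0.7, -0.1]
opening: 0.652
```

Run:
```python
from h import *
a=grab("scene","s8");b=grab("side")
for c,roi in((a,(270,130,380,220)),(b,(170,240,300,350))):
    for q in cases(c,roi): print([round(float(v),3) for v in q[:5]],q[5])
goto([.577,.202,.10],np.radians(90+17.8))
crop(a,200,190,200,150,"s8c")
```

```text
[0.549, 0.286, -15.732, 47.283, 29.256] [348. 181.]
[0.446, 0.29, -19.38, 50.938, 27.352] [234. 319.]
[0.549, 0.285, -18.382, 49.535, 28.013] [194. 297.]
tcp [0.6037 0.0424 0.1984] jaw yaw 87.3 shift [ 0.0983  0.1582 -0.0343] turn -20.5  j6 0.01
```

View pics/s8c.png

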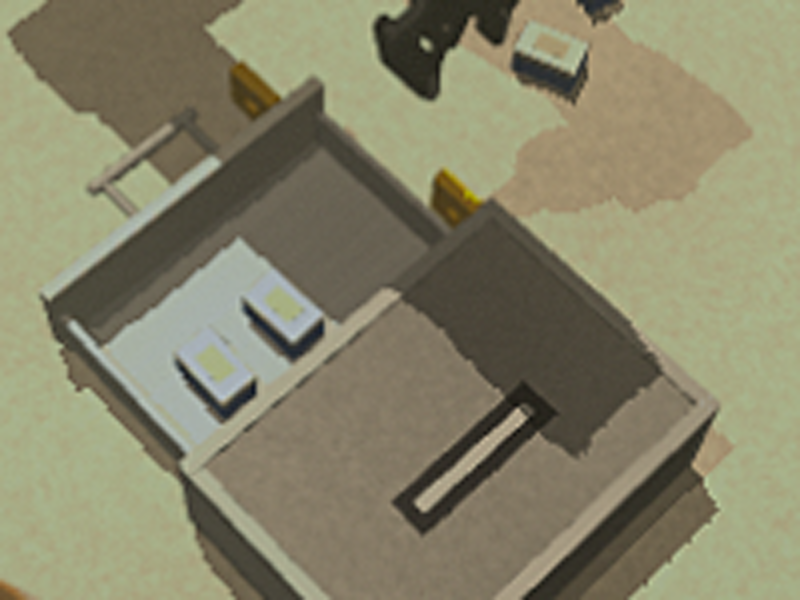

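Request:
play_rows:
  motion:
    - [[0, 0.053, -0.012], -7, 0.35]
    - [[0.02, 0.106, -0.023], -14, 0.35]
    - [[0.06, 0.158, -0.034], -20.5, 0.35]
    - [[0.1, 0.158, -0.034], -20.5, 0.35]
    - [[0.1, 0.158, -0.034], -20.5, 0.35]
    - [[0.1, 0.158, -0.034], -20.5, 0.35]

```text
t: 17.0
tcp_pos: [0.5785, 0.2002, 0.0996]
tcp_rot: [0.699, -0.108, 0.698, 0.108]
wrist_force: [0.3, -0.8, 0.1]
opening: 0.653
```

Run:
```python
from h import *
for _ in range(2): goto([.577,.202,.006],np.radians(90+17.8)); c=grab("wrist","w9")
```

```text
tcp [0.5785 0.2002 0.0996] jaw yaw 107.6 shift [ 0.0936  0.0022 -0.001 ] turn -0.2  j6 -0.08
tcp [0.5794 0.2005 0.1008] jaw yaw 107.6 shift [ 0.0948  0.0023 -0.0022] turn -0.2  j6 -0.08
```

View pics/w9.png

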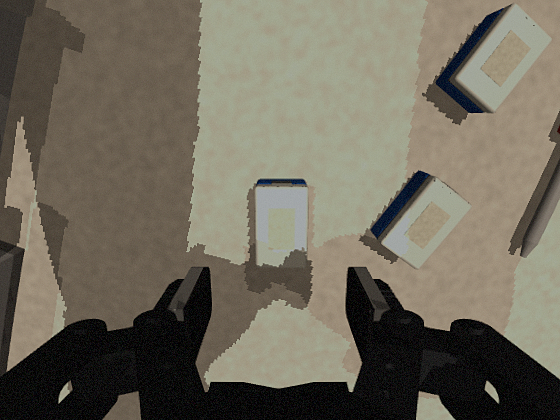

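Request:
play_rows:
  motion:
    - [[0.04, 0.002, -0.002], 0, 0.35]
    - [[0.08, 0.002, -0.002], 0, 0.35]
    - [[0.094, 0.002, -0.002], 0, 0.35]
    - [[0.094, 0.002, -0.002], 0, 0.35]
    - [[0.094, 0.002, -0.002], 0, 1]
    - [[0.094, 0.002, -0.002], 0, 1]
    - [[0.094, 0.002, -0.002], 0, 1]
    - [[0.094, 0.002, -0.002], 0, 1]
  squeeze: 50

```text
t: 18.1
tcp_pos: [0.5774, 0.2034, 0.0073]
tcp_rot: [0.701, -0.109, 0.697, 0.109]
wrist_force: [0.8, -0.6, 5.7]
opening: 0.365
```

Request:
play_rows:
  motion:
    - [[-0.04, 0, 0], 0, 1]
    - [[-0.09, 0, 0], 0, 1]
    - [[-0.14, 0, 0], 0, 1]
    - [[-0.16, 0, 0], 0, 1]
    - [[-0.16, 0, 0], 0, 1]

```text
t: 18.73
tcp_pos: [0.5765, 0.2034, 0.1671]
tcp_rot: [0.701, -0.109, 0.697, 0.109]
wrist_force: [-0.0, 0.4, -1.8]
opening: 0.361
```

Run:
```python
from h import *
print(arm.get_obs()["opening"])
goto([*slot(*SL[2]),.167],TH+np.pi/2)
c=grab("wrist","w10")
```

```text
0.36107690104530965
tcp [0.5765 0.2034 0.1671] jaw yaw 107.7 shift [-0.0006 -0.3384 -0.1615] turn 20.6  j6 -0.08
```

View pics/w10.png

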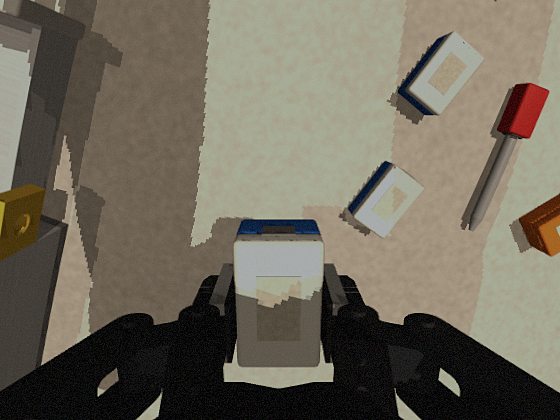

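Request:
play_rows:
  motion:
    - [[0, -0.05, -0.024], 3, 1]
    - [[0, -0.1, -0.048], 6, 1]
    - [[0, -0.15, -0.072], 9, 1]
    - [[0, -0.2, -0.096], 12, 1]
    - [[0, -0.25, -0.12], 15, 1]
    - [[0, -0.3, -0.144], 18, 1]
    - [[0, -0.338, -0.162], 20.6, 1]
    - [[0, -0.338, -0.162], 20.6, 1]

```text
t: 19.77
tcp_pos: [0.5214, -0.1706, 0.1614]
tcp_rot: [0.705, 0.02, 0.708, -0.019]
wrist_force: [-1.2, 0.9, -0.2]
opening: 0.362
```

Request:
play_rows:
  motion:
    - [[0.04, 0, 0], 0, 1]
    - [[0.08, 0, 0], 0, 1]
    - [[0.1, 0, 0], 0, 1]
    - [[0.1, 0, 0], 0, 1]

```text
t: 20.27
tcp_pos: [0.5209, -0.166, 0.0605]
tcp_rot: [0.705, 0.019, 0.709, -0.016]
wrist_force: [0.0, -0.1, -0.4]
opening: 0.367
```

Run:
```python
from h import *
print(arm.get_obs()["opening"])
goto([*slot(*SL[2]),.031],TH+np.pi/2)
```

```text
0.3667527272899065
tcp [ 0.5209 -0.166   0.0605] jaw yaw 87.2 shift [ 0.0295 -0.002   0.0049] turn 0.0  j6 -0.38
```

Request:
play_rows:
  motion:
    - [[0.01, -0.001, 0.007], 0, 1]
    - [[0.029, -0.001, 0.007], 0, 1]
    - [[0.029, -0.001, 0.007], 0, 1]
    - [[0.029, -0.001, 0.007], 0, 0.42]
    - [[0.029, -0.001, 0.007], 0, 0.42]
    - [[0.029, -0.001, 0.007], 0, 0.42]
    - [[-0.02, -0.001, 0.007], 0, 0.42]

```text
t: 21.15
tcp_pos: [0.5265, -0.168, 0.0802]
tcp_rot: [0.703, 0.019, 0.71, -0.016]
wrist_force: [0.7, -1.1, 0.9]
opening: 0.582
```

Request:
play_rows:
  motion:
    - [[-0.06, 0, 0], 0, 0.35]
    - [[-0.12, 0.05, 0], 0, 0.35]
    - [[-0.12, 0.1, 0], 0, 0.35]
    - [[-0.12, 0.15, 0], 0, 0.35]
    - [[-0.12, 0.21, 0], 0, 0.35]
    - [[-0.12, 0.21, 0], 0, 0.35]

```text
t: 21.9
tcp_pos: [0.5409, 0.044, 0.205]
tcp_rot: [0.707, 0.016, 0.707, -0.015]
wrist_force: [0.3, -0.2, 0.3]
opening: 0.65
```

Run:
```python
from h import *
a=grab("scene","s11");b=grab("side")
for c,roi in((a,(270,130,380,220)),(b,(170,240,300,350))):
    for q in cases(c,roi): print([round(float(v),3) for v in q[:5]],q[5])
goto([.4465,.29,.10],np.radians(90-18.5))
crop(a,200,130,200,150,"s11c")
```

```text
[0.549, 0.285, -19.344, 48.346, 29.38] [348. 181.]
[0.447, 0.29, -17.724, 47.766, 29.133] [325. 162.]
[0.446, 0.29, -19.38, 50.938, 27.509] [235. 319.]
[0.549, 0.285, -18.382, 49.701, 28.069] [194. 297.]
tcp [0.541  0.0405 0.2047] jaw yaw 87.2 shift [ 0.1045  0.2446 -0.1067] turn 15.7  j6 0.00
```

View pics/s11c.png

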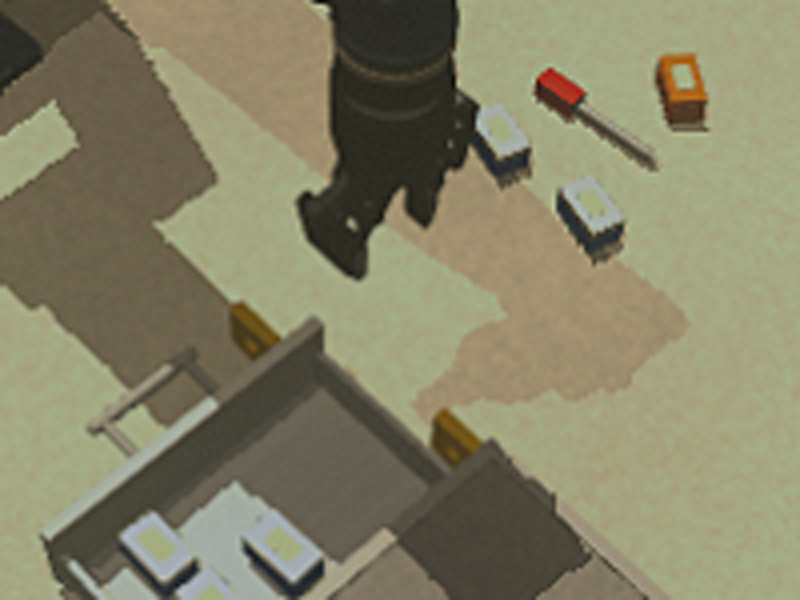

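```bash
cat >> h.py <<'E'
def pin(c):
    h=cv2.cvtColor(c.im,cv2.COLOR_BGR2HSV)
    m=(((h[:,:,0]<5)|(h[:,:,0]>173))&(h[:,:,1]>150)&(h[:,:,2]>70)).astype(np.uint8)
    ct=[k for k in cv2.findContours(m,cv2.RETR_EXTERNAL,cv2.CHAIN_APPROX_NONE)[0] if cv2.contourArea(k)>15]
    return [(k.reshape(-1,2).mean(0).round(1),cv2.contourArea(k)) for k in ct]
E
python3 - <<'E'
from h import *
a=grab("scene");b=grab("side")
print(pin(a),pin(b))
print(onz(a,[(363.5,170)],.01),onz(b,[(169,332)],.01))
for p,_ in pin(a): print(onz(a,[p],.012))
for p,_ in pin(b): print(onz(b,[p],.012))
E
```

```text
[(array([339.5, 151.2]), 35.0)] [(array([211.8, 352.2]), 238.5)]
[[0.55168373 0.36938668 0.01      ]] [[0.55016037 0.3707231  0.01      ]]
[[0.44347291 0.37353084 0.012     ]]
[[0.44756681 0.36853989 0.012     ]]
```

Request:
play_rows:
  motion:
    - [[0, 0.05, -0.022], 3, 0.35]
    - [[0, 0.1, -0.044], 6, 0.35]
    - [[0.02, 0.15, -0.066], 9, 0.35]
    - [[0.04, 0.2, -0.088], 13, 0.35]
    - [[0.07, 0.245, -0.107], 15.7, 0.35]
    - [[0.1, 0.245, -0.107], 15.7, 0.35]
    - [[0.1, 0.245, -0.107], 15.7, 0.35]
    - [[0.1, 0.245, -0.107], 15.7, 0.35]

```text
t: 23.1
tcp_pos: [0.4477, 0.2892, 0.1054]
tcp_rot: [0.698, 0.115, 0.697, -0.115]
wrist_force: [0.7, -0.2, -0.5]
opening: 0.654
```

Run:
```python
from h import *
for _ in range(2): goto([.4465,.29,.006],np.radians(90-18.5)); c=grab("wrist","w12")
```

```text
tcp [0.4477 0.2892 0.1054] jaw yaw 71.3 shift [ 0.0994  0.0003 -0.0015] turn -0.2  j6 0.77
tcp [0.4482 0.2895 0.1061] jaw yaw 71.3 shift [ 0.1001 -0.0002 -0.002 ] turn -0.2  j6 0.77
```

View pics/w12.png

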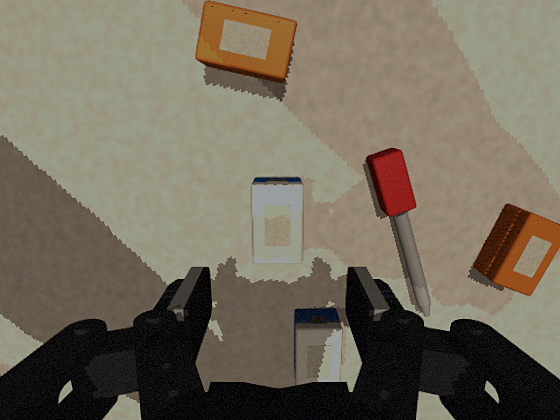

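Request:
play_rows:
  motion:
    - [[0.04, -0.001, -0.002], 0, 0.35]
    - [[0.08, -0.001, -0.002], 0, 0.35]
    - [[0.099, -0.001, -0.002], 0, 0.35]
    - [[0.099, -0.001, -0.002], 0, 0.35]
    - [[0.099, -0.001, -0.002], 0, 1]
    - [[0.099, -0.001, -0.002], 0, 1]
    - [[0.099, -0.001, -0.002], 0, 1]
    - [[0.099, -0.001, -0.002], 0, 1]
  squeeze: 50

```text
t: 24.2
tcp_pos: [0.4464, 0.2907, 0.0078]
tcp_rot: [0.699, 0.115, 0.696, -0.113]
wrist_force: [0.1, -0.3, 6.4]
opening: 0.364
```

Request:
play_rows:
  motion:
    - [[-0.04, 0, 0], 0, 1]
    - [[-0.09, 0, 0], 0, 1]
    - [[-0.14, 0, 0], 0, 1]
    - [[-0.16, 0, 0], 0, 1]
    - [[-0.16, 0, 0], 0, 1]

```text
t: 24.82
tcp_pos: [0.4456, 0.2905, 0.1676]
tcp_rot: [0.699, 0.115, 0.696, -0.113]
wrist_force: [0.1, 0.3, -1.2]
opening: 0.358
```

Run:
```python
from h import *
print(arm.get_obs()["opening"])
goto([*slot(*SL[3]),.167],TH+np.pi/2)
c=grab("wrist","w13")
```

```text
0.3584723682650257
tcp [0.4456 0.2905 0.1676] jaw yaw 71.4 shift [ 2.000e-04 -3.466e-01  2.044e-01] turn -15.7  j6 0.78
```

View pics/w13.png

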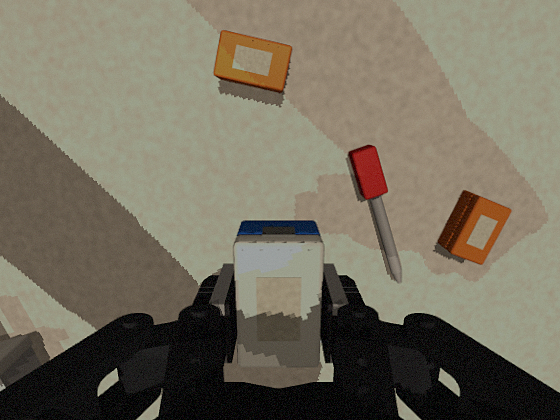

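Request:
play_rows:
  motion:
    - [[0, -0.05, 0.03], -2, 1]
    - [[0, -0.1, 0.06], -4, 1]
    - [[0, -0.15, 0.09], -7, 1]
    - [[0, -0.2, 0.12], -9, 1]
    - [[0, -0.25, 0.15], -11, 1]
    - [[0, -0.3, 0.18], -14, 1]
    - [[0, -0.346, 0.206], -15.7, 1]
    - [[0, -0.346, 0.206], -15.7, 1]

```text
t: 25.88
tcp_pos: [0.528, -0.107, 0.1621]
tcp_rot: [0.705, 0.02, 0.708, -0.02]
wrist_force: [-0.7, 0.3, -1.1]
opening: 0.362
```

Request:
play_rows:
  motion:
    - [[0.04, 0, 0], 0, 1]
    - [[0.08, 0, 0], 0, 1]
    - [[0.1, 0, 0], 0, 1]
    - [[0.1, 0, 0], 0, 1]

```text
t: 26.38
tcp_pos: [0.5256, -0.1016, 0.0611]
tcp_rot: [0.704, 0.019, 0.71, -0.016]
wrist_force: [0.0, -0.1, -0.8]
opening: 0.36
```

Run:
```python
from h import *
print(arm.get_obs()["opening"])
goto([*slot(*SL[3]),.031],TH+np.pi/2)
```

```text
0.35960049639686026
tcp [ 0.5256 -0.1016  0.0611] jaw yaw 87.2 shift [ 0.03   -0.0015  0.0035] turn 0.0  j6 -0.27
```

Request:
play_rows:
  motion:
    - [[0.01, -0.001, 0.004], 0, 1]
    - [[0.03, -0.001, 0.004], 0, 1]
    - [[0.03, -0.001, 0.004], 0, 1]
    - [[0.03, -0.001, 0.004], 0, 0.42]
    - [[0.03, -0.001, 0.004], 0, 0.42]
    - [[0.03, -0.001, 0.004], 0, 0.42]
    - [[-0.02, -0.001, 0.004], 0, 0.42]

```text
t: 27.25
tcp_pos: [0.5291, -0.1037, 0.0812]
tcp_rot: [0.703, 0.019, 0.71, -0.017]
wrist_force: [1.1, 0.8, 0.6]
opening: 0.582
```

Request:
play_rows:
  motion:
    - [[-0.06, 0, 0], 0, 0.35]
    - [[-0.12, 0.05, 0], 0, 0.35]
    - [[-0.12, 0.1, 0], 0, 0.35]
    - [[-0.12, 0.15, 0], 0, 0.35]
    - [[-0.12, 0.21, 0], 0, 0.35]
    - [[-0.12, 0.21, 0], 0, 0.35]

```text
t: 28.0
tcp_pos: [0.5435, 0.1088, 0.2058]
tcp_rot: [0.707, 0.016, 0.707, -0.015]
wrist_force: [-0.4, -1.1, -0.4]
opening: 0.653
```

Run:
```python
from h import *
a=grab("scene","s14");b=grab("side")
for c,roi in((a,(270,130,380,220)),(b,(170,240,300,350))):
    for q in cases(c,roi): print([round(float(v),3) for v in q[:5]],q[5])
print(pin(a),pin(b))
goto([.549,.285,.10],np.radians(90-18.4))
crop(a,200,190,200,150,"s14c")
```

```text
[(array([339.9, 151.2]), 33.5)] [(array([211.8, 352.2]), 236.5)]
tcp [0.5437 0.1053 0.2056] jaw yaw 87.2 shift [ 0.1055  0.1799 -0.0035] turn 15.6  j6 0.12
```

View pics/s14c.png

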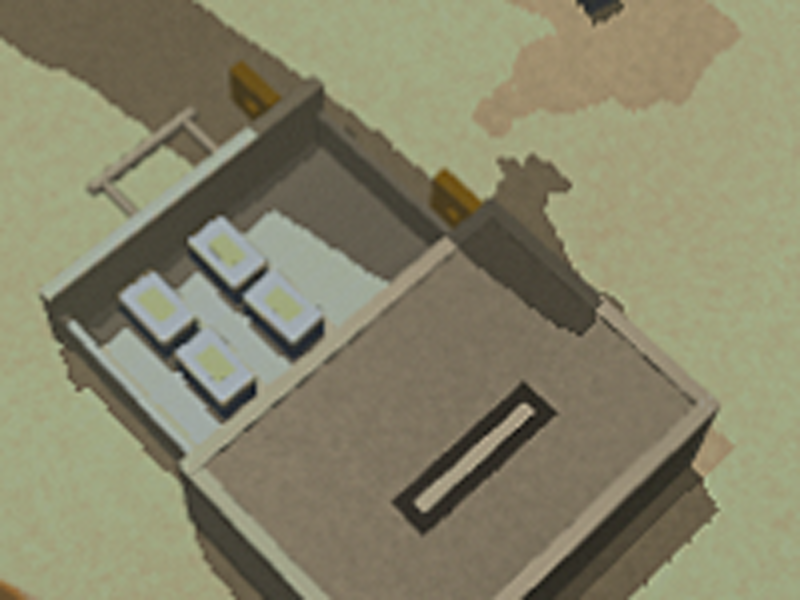

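Request:
play_rows:
  motion:
    - [[0, 0.06, -0.001], 5, 0.35]
    - [[0.02, 0.12, -0.002], 10, 0.35]
    - [[0.06, 0.18, -0.0035], 15.6, 0.35]
    - [[0.1, 0.18, -0.0035], 15.6, 0.35]
    - [[0.1, 0.18, -0.0035], 15.6, 0.35]
    - [[0.1, 0.18, -0.0035], 15.6, 0.35]

```text
t: 28.85
tcp_pos: [0.5505, 0.2832, 0.1069]
tcp_rot: [0.698, 0.115, 0.697, -0.114]
wrist_force: [-0.5, -0.2, 0.7]
opening: 0.654
```

Run:
```python
from h import *
for _ in range(2): goto([.549,.285,.006],np.radians(90-18.4)); c=grab("wrist","w15")
```

```text
tcp [0.5505 0.2832 0.1069] jaw yaw 71.4 shift [ 0.1009  0.0012 -0.0021] turn -0.2  j6 0.69
tcp [0.5513 0.2835 0.1081] jaw yaw 71.4 shift [ 0.1021  0.0004 -0.003 ] turn -0.2  j6 0.69
```

View pics/w15.png

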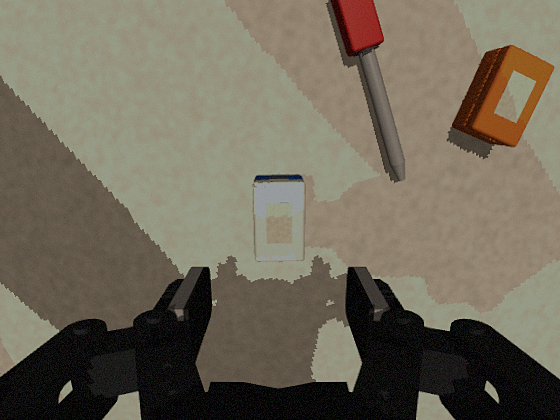

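Request:
play_rows:
  motion:
    - [[0.04, 0, -0.002], 0, 0.35]
    - [[0.08, 0, -0.002], 0, 0.35]
    - [[0.1, 0, -0.002], 0, 0.35]
    - [[0.1, 0, -0.002], 0, 0.35]
    - [[0.1, 0, -0.002], 0, 1]
    - [[0.1, 0, -0.002], 0, 1]
    - [[0.1, 0, -0.002], 0, 1]
    - [[0.1, 0, -0.002], 0, 1]
  squeeze: 50

```text
t: 29.95
tcp_pos: [0.5496, 0.2861, 0.0082]
tcp_rot: [0.7, 0.115, 0.696, -0.113]
wrist_force: [-0.3, -0.6, 5.1]
opening: 0.362
```

Request:
play_rows:
  motion:
    - [[-0.04, 0, 0], 0, 1]
    - [[-0.09, 0, 0], 0, 1]
    - [[-0.14, 0, 0], 0, 1]
    - [[-0.16, 0, 0], 0, 1]
    - [[-0.16, 0, 0], 0, 1]

```text
t: 30.58
tcp_pos: [0.5489, 0.286, 0.1681]
tcp_rot: [0.7, 0.115, 0.696, -0.113]
wrist_force: [0.4, 0.2, -1.3]
opening: 0.364
```

Run:
```python
from h import *
print(arm.get_obs()["opening"])
goto([*slot(*SL[4]),.167],TH+np.pi/2)
c=grab("wrist","w16")
```

```text
0.3642497617992545
tcp [0.5489 0.286  0.1681] jaw yaw 71.5 shift [ 0.0004 -0.3128  0.0869] turn -15.6  j6 0.69
```

View pics/w16.png

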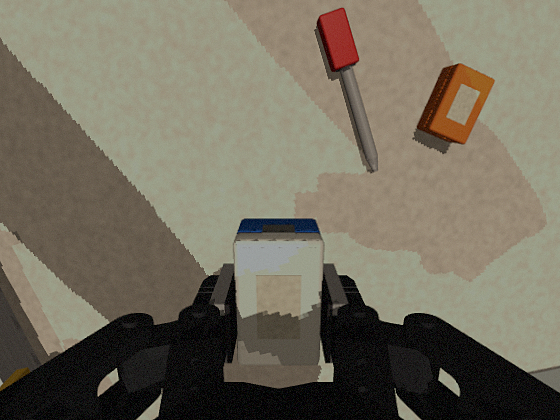

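Request:
play_rows:
  motion:
    - [[0, -0.055, 0.015], -2, 1]
    - [[0, -0.11, 0.03], -5, 1]
    - [[0, -0.165, 0.046], -8, 1]
    - [[0, -0.22, 0.062], -11, 1]
    - [[0, -0.27, 0.076], -14, 1]
    - [[0, -0.313, 0.09], -15.6, 1]
    - [[0, -0.313, 0.09], -15.6, 1]
    - [[0, -0.313, 0.09], -15.6, 1]

```text
t: 31.62
tcp_pos: [0.5323, -0.0397, 0.1633]
tcp_rot: [0.706, 0.019, 0.708, -0.018]
wrist_force: [0.4, 0.6, -1.0]
opening: 0.361
```

Request:
play_rows:
  motion:
    - [[0.04, 0, 0], 0, 1]
    - [[0.08, 0, 0], 0, 1]
    - [[0.1, 0, 0], 0, 1]
    - [[0.1, 0, 0], 0, 1]

```text
t: 32.12
tcp_pos: [0.5308, -0.038, 0.0621]
tcp_rot: [0.705, 0.018, 0.709, -0.017]
wrist_force: [-0.2, 0.2, -0.3]
opening: 0.358
```

Run:
```python
from h import *
print(arm.get_obs()["opening"])
goto([*slot(*SL[4]),.031],TH+np.pi/2)
```

```text
0.35835927267124196
tcp [ 0.5308 -0.038   0.0621] jaw yaw 87.2 shift [ 0.0311 -0.0002  0.0015] turn 0.1  j6 -0.15
```

Request:
play_rows:
  motion:
    - [[0.01, 0, 0.002], 0, 1]
    - [[0.031, 0, 0.002], 0, 1]
    - [[0.031, 0, 0.002], 0, 1]
    - [[0.031, 0, 0.002], 0, 0.42]
    - [[0.031, 0, 0.002], 0, 0.42]
    - [[0.031, 0, 0.002], 0, 0.42]
    - [[-0.02, 0, 0.002], 0, 0.42]

```text
t: 33.0
tcp_pos: [0.5312, -0.0394, 0.0811]
tcp_rot: [0.703, 0.019, 0.711, -0.017]
wrist_force: [0.8, -0.3, 0.5]
opening: 0.582
```

Request:
play_rows:
  motion:
    - [[-0.06, 0, 0], 0, 0.42]
    - [[-0.12, 0, -0.05], 0, 0.42]
    - [[-0.12, 0, -0.1], 0, 0.42]
    - [[-0.12, 0, -0.15], 0, 0.42]
    - [[-0.12, 0, -0.15], 0, 0.42]

```text
t: 33.62
tcp_pos: [0.3832, -0.0322, 0.206]
tcp_rot: [0.707, 0.018, 0.707, -0.018]
wrist_force: [0.7, 0.0, -0.8]
opening: 0.582
```

Run:
```python
from h import *
goto([.443,-.10,.2],TH)
c=grab("wrist","w17")
a=grab("scene");b=grab("side","side17")
crop(a,200,190,200,150,"s17c")
```

```text
tcp [ 0.3832 -0.0322  0.206 ] jaw yaw 87.1 shift [ 0.0061 -0.0647  0.0632] turn 89.9  j6 -0.21
```

View pics/w17.png

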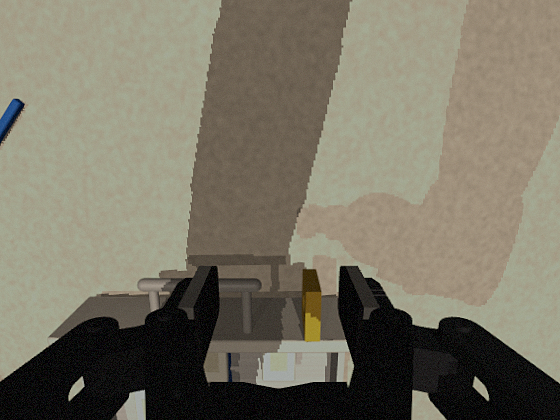

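View pics/s17c.png

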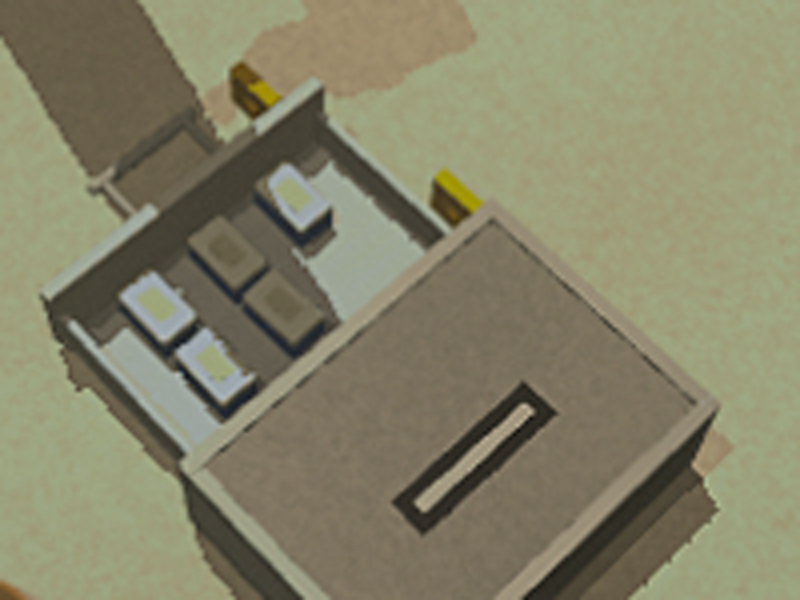

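View pics/side17.png

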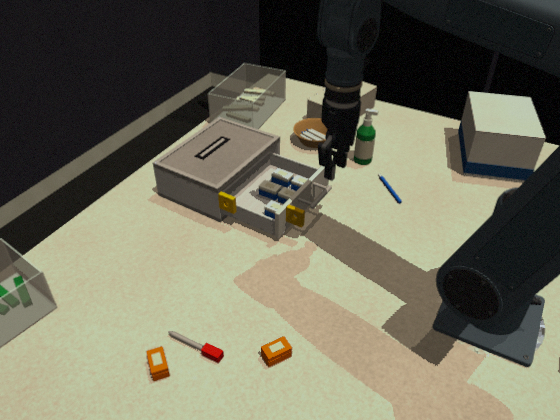

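Request:
play_rows:
  motion:
    - [[0, -0.01, 0.01], 10.5, 0.6]
    - [[0, -0.02, 0.02], 21, 0.6]
    - [[0, -0.04, 0.04], 31.5, 0.6]
    - [[0, -0.065, 0.062], 42, 0.6]
    - [[0, -0.065, 0.062], 52.5, 0.6]
    - [[0, -0.065, 0.062], 63, 0.6]
    - [[0, -0.065, 0.062], 73.5, 0.6]
    - [[0, -0.065, 0.062], 84, 0.6]

```text
t: 34.78
tcp_pos: [0.4457, -0.101, 0.2048]
tcp_rot: [0.512, 0.488, 0.512, -0.488]
wrist_force: [-0.5, 0.2, 0.1]
opening: 0.401
```

Run:
```python
from h import *
goto([.443,-.098,.1],TH)
c=grab("wrist","w18")
print(onz(c,[(310,230)],.076))
```

```text
tcp [ 0.4457 -0.101   0.2048] jaw yaw 2.8 shift [ 0.1048 -0.0025 -0.0031] turn 5.6  j6 1.15
[[ 0.47044679 -0.11599831  0.076     ]]
```

View pics/w18.png

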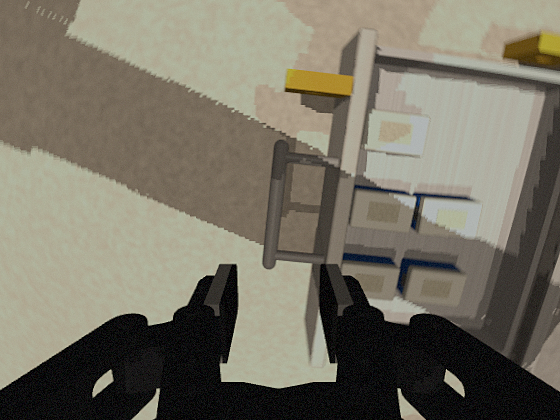

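Request:
play_rows:
  motion:
    - [[0.04, -0.002, -0.003], 5.6, 0.6]
    - [[0.08, -0.002, -0.003], 5.6, 0.6]
    - [[0.12, -0.002, -0.003], 5.6, 0.6]
    - [[0.147, -0.002, -0.003], 5.6, 0.6]
    - [[0.147, -0.002, -0.003], 5.6, 0.6]
    - [[0.147, -0.002, -0.003], 5.6, 1]
    - [[0.147, -0.002, -0.003], 5.6, 1]
    - [[0.147, -0.002, -0.003], 5.6, 1]
  squeeze: 60

```text
t: 35.83
tcp_pos: [0.4436, -0.0982, 0.0599]
tcp_rot: [0.49, 0.511, 0.488, -0.51]
wrist_force: [0.0, -0.0, 1.8]
opening: 0.098
```

Request:
play_rows:
  motion:
    - [[0, 0.02, 0], 0, 1]
    - [[0, 0.045, 0], 0, 1]
    - [[0, 0.07, 0], 0, 1]
    - [[0, 0.095, 0], 0, 1]
    - [[0, 0.12, 0], 0, 1]
    - [[0, 0.14, 0], 0, 1]
    - [[0, 0.155, 0], 0, 1]
    - [[0, 0.155, 0], 0, 1]

```text
t: 36.83
tcp_pos: [0.5995, -0.1059, 0.06]
tcp_rot: [0.491, 0.511, 0.487, -0.51]
wrist_force: [1.2, -2.9, 2.9]
opening: 0.098
```

Request:
play_rows:
  motion:
    - [[0, 0.004, 0], 0, 1]
    - [[0, 0.008, 0], 0, 1]
    - [[0, 0.012, 0], 0, 1]
    - [[0, 0.014, 0], 0, 1]
    - [[0, 0.014, 0], 0, 1]

```text
t: 37.45
tcp_pos: [0.6076, -0.1063, 0.0599]
tcp_rot: [-0.488, -0.509, -0.489, 0.513]
wrist_force: [-7.0, -3.4, 9.4]
opening: 0.101
```

Request:
play_rows:
  motion:
    - [[0, 0.005, 0], 0, 1]
    - [[0, 0.005, 0], 0, 1]
    - [[0, 0.0, 0], 0, 1]
    - [[0, -0.006, 0], 0, 1]
    - [[0, -0.006, 0], 0, 0.6]
    - [[0, -0.006, 0], 0, 0.6]
    - [[-0.06, -0.006, 0], 0, 0.6]
    - [[-0.12, -0.006, 0], 0, 0.6]

```text
t: 38.45
tcp_pos: [0.6031, -0.1032, 0.1765]
tcp_rot: [-0.487, -0.51, -0.492, 0.511]
wrist_force: [2.2, -0.8, 1.0]
opening: 0.399
```

Run:
```python
from h import *
goto([.44,.2,.2],np.pi/2)
a=grab("scene","s19");b=grab("side","side19")
crop(a,240,210,120,90,"s19c"); crop(b,190,140,120,90,"si19c")
print(pin(a),pin(b))
```

```text
tcp [ 0.6031 -0.1032  0.1765] jaw yaw -2.4 shift [-0.0214 -0.176  -0.296 ] turn 87.6  j6 1.33
[(array([339.5, 151.2]), 35.0), (array([87.5, 79.7]), 20.5)] [(array([211.9, 352.4]), 240.0)]
```

View pics/s19c.png

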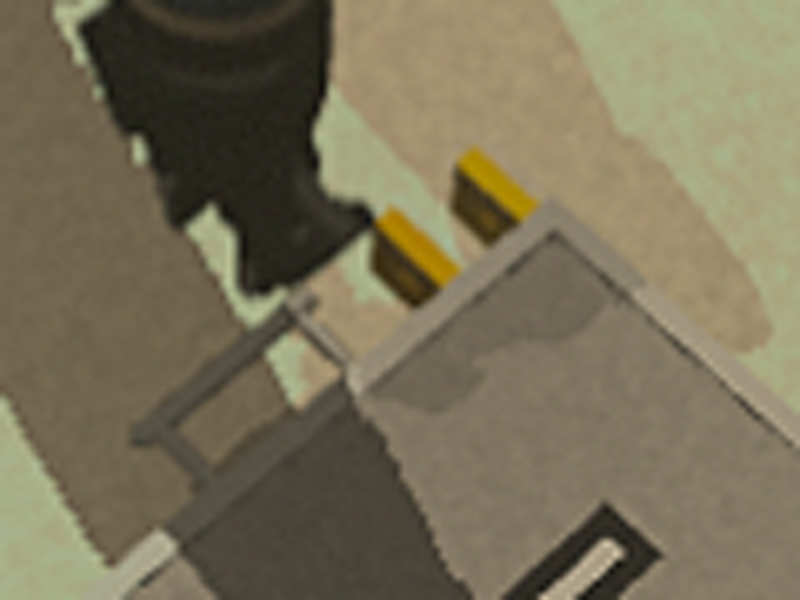

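View pics/si19c.png

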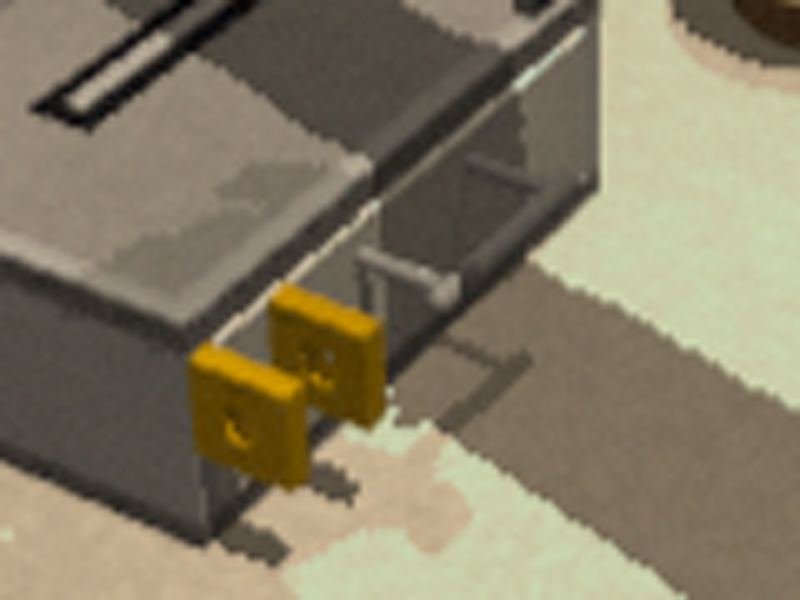

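Request:
play_rows:
  motion:
    - [[-0.02, -0.022, -0.055], -10.5, 0.4]
    - [[-0.02, -0.044, -0.11], -21, 0.4]
    - [[-0.02, -0.066, -0.17], -31.5, 0.4]
    - [[-0.02, -0.088, -0.23], -42, 0.4]
    - [[-0.02, -0.11, -0.29], -52.5, 0.4]
    - [[-0.02, -0.13, -0.35], -63, 0.4]
    - [[-0.02, -0.155, -0.41], -73.5, 0.4]
    - [[-0.02, -0.176, -0.466], -84, 0.4]

```text
t: 39.55
tcp_pos: [0.449, 0.3662, 0.1972]
tcp_rot: [0.705, 0.05, 0.706, -0.05]
wrist_force: [1.7, 0.2, 0.8]
opening: 0.597
```

Run:
```python
from h import *
goto([.447,.37,.15],np.pi/2)
```

```text
tcp [0.449  0.3662 0.1972] jaw yaw 81.9 shift [ 0.0472  0.0035 -0.0024] turn -8.1  j6 0.71
```

Request:
play_rows:
  motion:
    - [[0.03, 0.003, -0.002], -8, 0.4]
    - [[0.06, 0.003, -0.002], -8, 0.4]
    - [[0.07, 0.003, -0.002], -8, 0.4]
    - [[0.07, 0.003, -0.002], -8, 0.4]
    - [[0.07, 0.003, -0.002], -8, 0.4]

```text
t: 40.17
tcp_pos: [0.4502, 0.3674, 0.1297]
tcp_rot: [0.708, 0.004, 0.707, -0.003]
wrist_force: [-0.7, -1.0, -0.6]
opening: 0.602
```

Run:
```python
from h import *
c=grab("wrist","w20")
goto([.447,.37,.15],np.pi/2)
h=cv2.cvtColor(c.im,cv2.COLOR_BGR2HSV)
m=(((h[:,:,0]<5)|(h[:,:,0]>173))&(h[:,:,1]>150)&(h[:,:,2]>90)).astype(np.uint8)
ct=max(cv2.findContours(m,cv2.RETR_EXTERNAL,cv2.CHAIN_APPROX_NONE)[0],key=cv2.contourArea).reshape(-1,2)
print(ct.min(0),ct.max(0),len(ct))
P=onz(c,ct,.02)[:,:2]
r=cv2.minAreaRect((P*1000).astype(np.float32));print(r)
```

```text
tcp [0.4504 0.3675 0.13  ] jaw yaw 89.5 shift [-0.02    0.0025 -0.0034] turn -0.5  j6 0.58
[264 182] [292 236] 155
((445.4918212890625, 367.8841857910156), (39.16648483276367, 19.24803352355957), 0.9787588119506836)
```

View pics/w20.png

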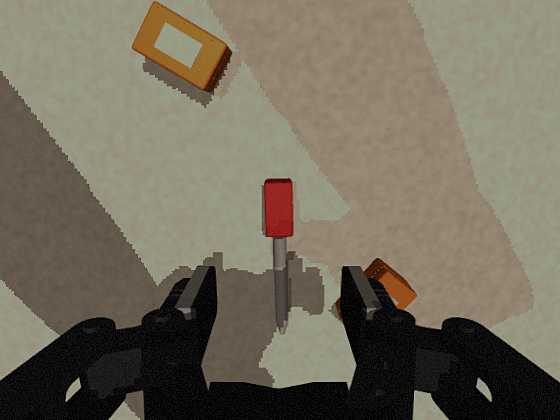

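Request:
play_rows:
  motion:
    - [[0.04, 0.0005, -0.005], -1, 0.4]
    - [[0.08, 0.0005, -0.005], -1, 0.4]
    - [[0.11, 0.0005, -0.005], -1, 0.4]
    - [[0.123, 0.0005, -0.005], -1, 0.4]
    - [[0.123, 0.0005, -0.005], -1, 0.4]
    - [[0.123, 0.0005, -0.005], -1, 0.4]

```text
t: 40.98
tcp_pos: [0.4459, 0.3686, 0.0074]
tcp_rot: [0.708, -0.002, 0.706, 0.004]
wrist_force: [-1.0, 0.8, 0.5]
opening: 0.6
```

Run:
```python
from h import *
c=grab("wrist","w21")
print(c.obs["wrist_force"])
goto([.4455,.368,.006],np.radians(90.8))
print(pin(grab("side")))
```

```text
[-0.9657952   0.80814847  0.45822918]
tcp [0.446  0.3686 0.0075] jaw yaw 90.5 shift [ 0.0015 -0.0006 -0.0005] turn -0.3  j6 0.57
[(array([214.5, 353.3]), 163.5)]
```

View pics/w21.png

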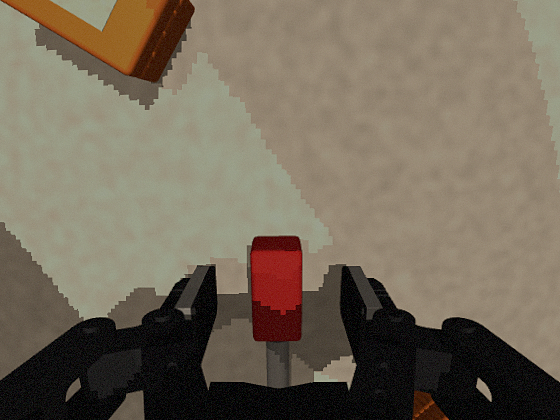

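Request:
play_rows:
  motion:
    - [[0, -0.0005, 0], 0, 1]
    - [[0, -0.0005, 0], 0, 1]
    - [[0, -0.0005, 0], 0, 1]
    - [[0, -0.0005, 0], 0, 1]
    - [[0, -0.0005, 0], 0, 1]
  squeeze: 80

```text
t: 41.7
tcp_pos: [0.4451, 0.3676, 0.0064]
tcp_rot: [0.708, -0.003, 0.707, 0.003]
wrist_force: [-1.0, -0.4, 4.8]
opening: 0.209
```

Request:
play_rows:
  motion:
    - [[-0.03, 0, 0], 0, 1]
    - [[-0.08, 0, 0], 0, 1]
    - [[-0.12, 0, 0], 0, 1]
    - [[-0.16, 0, 0], 0, 1]
    - [[-0.16, 0, 0], 0, 1]
    - [[-0.16, 0, 0], 0, 1]

```text
t: 42.45
tcp_pos: [0.4439, 0.3668, 0.1638]
tcp_rot: [0.706, -0.003, 0.708, 0.003]
wrist_force: [-0.2, 0.3, -1.1]
opening: 0.206
```

Run:
```python
from h import *
c=grab("wrist","w22")
for _ in range(1): goto([*w(-.127,.142+.14),.19],TH)
```

```text
tcp [0.4434 0.3665 0.1629] jaw yaw 90.5 shift [-0.0274 -0.1948  0.1976] turn -86.6  j6 0.57
```

View pics/w22.png

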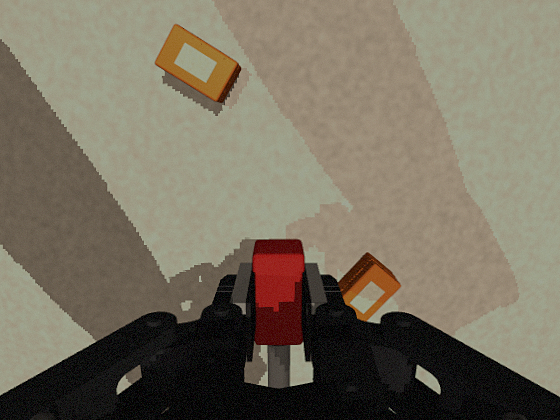

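Request:
play_rows:
  motion:
    - [[-0.02, -0.02, 0.02], 10.5, 1]
    - [[-0.03, -0.05, 0.05], 21, 1]
    - [[-0.03, -0.08, 0.08], 31.5, 1]
    - [[-0.03, -0.11, 0.11], 42, 1]
    - [[-0.03, -0.14, 0.14], 52.5, 1]
    - [[-0.03, -0.165, 0.17], 63, 1]
    - [[-0.03, -0.185, 0.19], 73.5, 1]
    - [[-0.03, -0.195, 0.198], 84, 1]

```text
t: 43.5
tcp_pos: [0.644, 0.172, 0.1915]
tcp_rot: [0.525, 0.471, 0.527, -0.475]
wrist_force: [-0.5, -0.2, -1.6]
opening: 0.211
```

Run:
```python
from h import *
goto([*w(-.127,.142+.14),.066],TH)
print(arm.get_obs()["opening"])
```

```text
tcp [0.644  0.172  0.1915] jaw yaw 6.0 shift [ 0.1255 -0.0005 -0.0017] turn 8.9  j6 1.63
0.2108987157188223
```

Request:
play_rows:
  motion:
    - [[0.04, 0, -0.002], 9, 1]
    - [[0.08, 0, -0.002], 9, 1]
    - [[0.11, 0, -0.002], 9, 1]
    - [[0.125, 0, -0.002], 9, 1]
    - [[0.125, 0, -0.002], 9, 1]
    - [[0.125, 0, -0.002], 9, 1]
    - [[0.125, 0, -0.002], 9, 1]

```text
t: 44.38
tcp_pos: [0.6453, 0.1761, 0.0726]
tcp_rot: [0.49, 0.512, 0.488, -0.51]
wrist_force: [-0.1, 0.5, -1.1]
opening: 0.208
```

Run:
```python
from h import *
a=grab("scene");b=grab("side");c=grab("wrist","w23")
goto([*w(-.127,.142+.14),.066],TH)
crop(a,285,175,120,90,"s23");crop(b,150,170,160,120,"si23")
```

```text
tcp [0.6448 0.176  0.0718] jaw yaw -2.5 shift [ 0.0058 -0.0019  0.0026] turn 0.4  j6 1.78
```

View pics/s23.png

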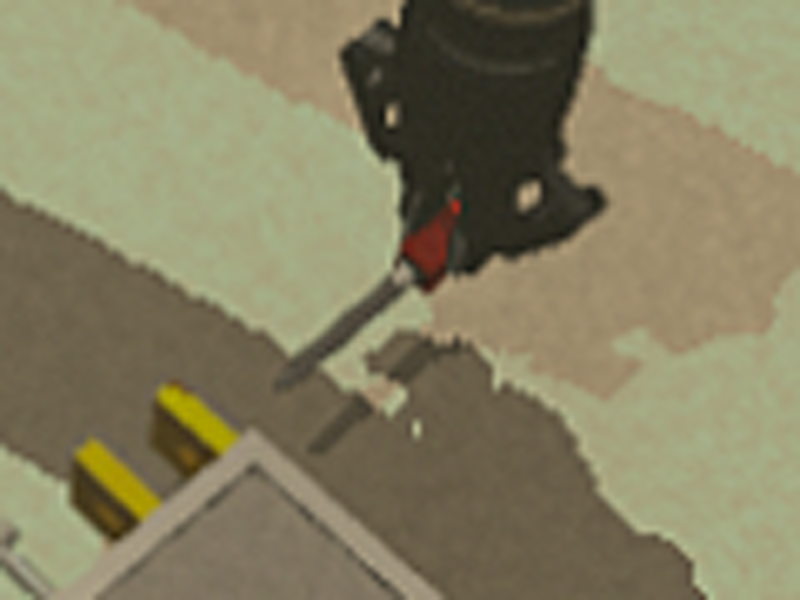

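View pics/si23.png

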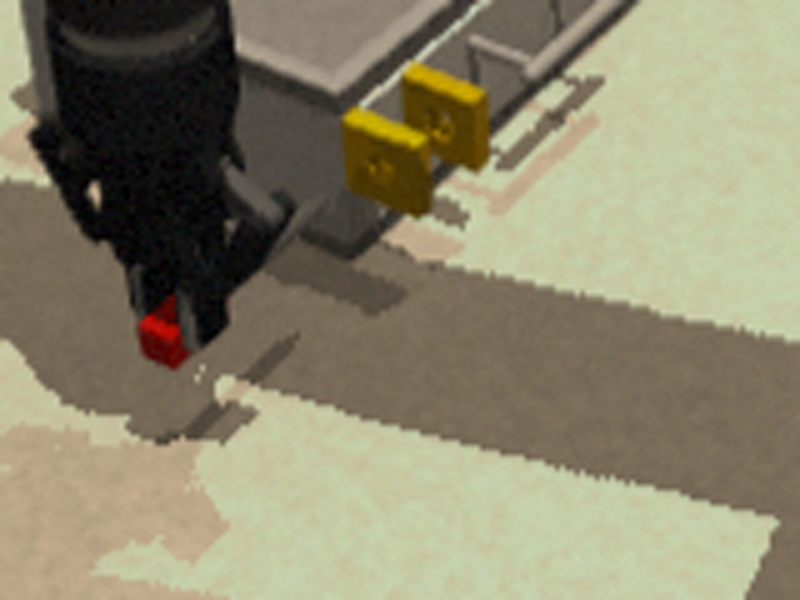

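View pics/w23.png

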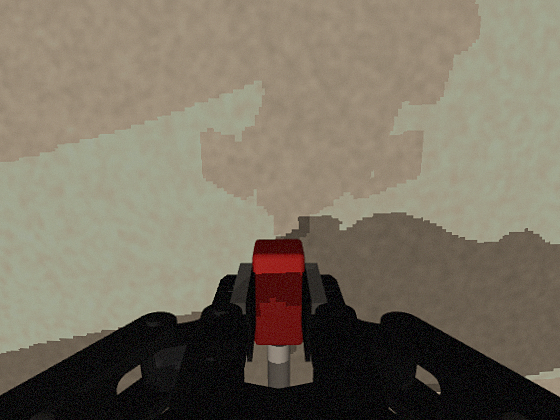

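Run:
```python
from h import *
a=grab("scene");b=grab("side")
crop(a,290,205,66,50,"s24",12);crop(b,200,170,66,50,"si24",12)
e=[*w(-.127,.142)]
for z in (.07,.092): print(proj(a,[[*e,z]]),proj(b,[[*e,z]]))
def nr(c,x0,y0,n):
    uv=proj(c,n); return ((uv-[x0,y0]+.5)*12-.5).round(0).tolist()
pts=[[*w(-.149,.142),.092],[*w(-.105,.142),.092],[*w(-.105,.130),.092],[*w(-.149,.130),.092],[*w(-.149,.142),.048]]
print(nr(a,290,205,pts));print(nr(b,200,170,pts+[[*e,.07]]))
```

```text
[[315.96636229 240.59704707]] [[225.45398152 203.76861635]]
[[316.49460206 236.80801104]] [[224.9123086  196.60962334]]
[[257.0, 327.0], [391.0, 448.0], [354.0, 479.0], [220.0, 357.0], [246.0, 418.0]]
[[393.0, 361.0], [217.0, 289.0], [253.0, 259.0], [429.0, 330.0], [404.0, 532.0], [311.0, 411.0]]
```

View pics/s24.png

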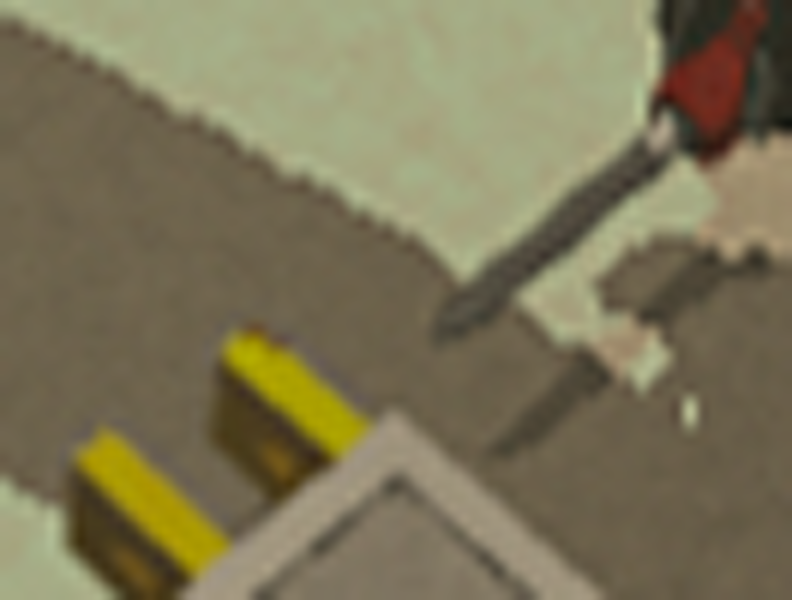

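View pics/si24.png

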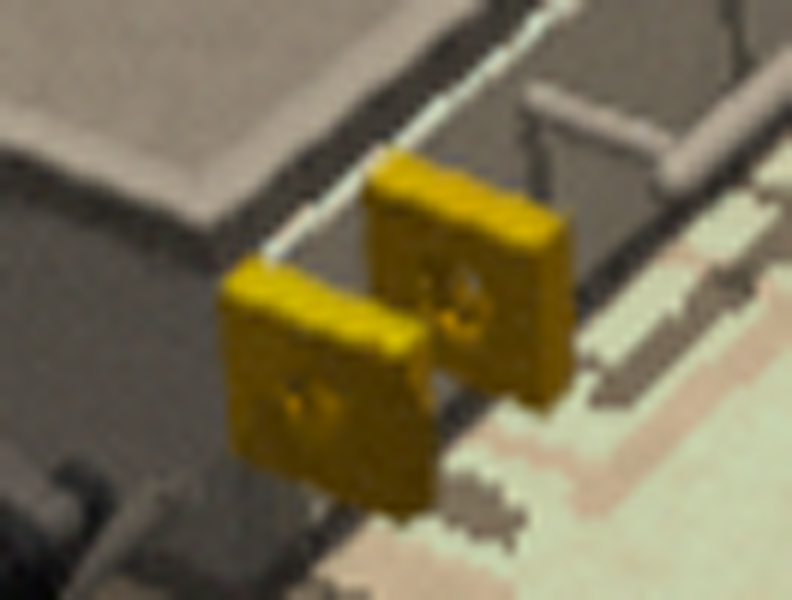

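Run:
```python
from h import *
o=arm.get_obs();R=Rq(o["tcp_rot"]);t=o["tcp_pos"]
ax=R[:,2]  # tool z; 
print("tcp",t.round(4),"toolz",ax.round(3),"toolx",R[:,0].round(3))
a=grab("scene");b=grab("side")
for s in (1,):
    tip=t+ax*.105+np.array([0,0,.0036]); head=t+np.array([0,0,.0036])+ax*.02
    print(tip.round(4),proj(a,[tip]),proj(b,[tip]),"rodstart",proj(a,[head]))
x,e=tri([a,b],[(326.2,232.5),(214.,210.)]);print(x,e)
crop(b,195,185,40,30,"si25",20)
```

```text
tcp [0.6443 0.176  0.0711] toolz [-0.044 -0.999 -0.   ] toolx [ 0.001  0.    -1.   ]
[0.6397 0.0711 0.0746] [[325.86156261 232.44192313]] [[215.17848701 210.26688419]] rodstart [[345.92805187 215.16528193]]
[0.64147727 0.07179249 0.07532277] [np.float64(0.0008879950502082286), np.float64(0.0008879950502082293)]
```

View pics/si25.png

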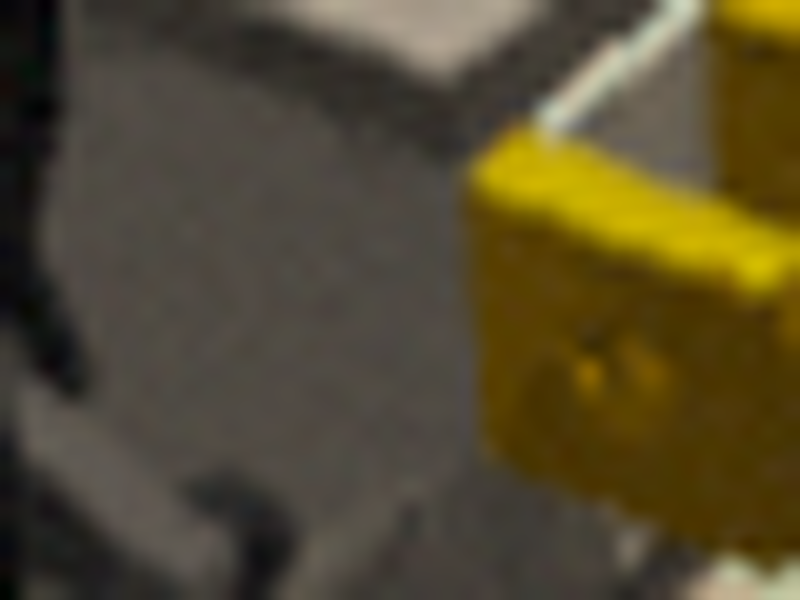

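Request:
play_rows:
  motion:
    - [[0.004, -0.001, 0.01], 0.4, 1]
    - [[0.004, -0.001, 0.014], 0.4, 1]
    - [[0.004, -0.001, 0.014], 0.4, 1]
    - [[0.004, -0.001, 0.014], 0.4, 1]
    - [[0.004, -0.001, 0.014], 0.4, 1]

```text
t: 45.35
tcp_pos: [0.6424, 0.1621, 0.0665]
tcp_rot: [0.487, 0.513, 0.487, -0.512]
wrist_force: [-0.8, -0.1, -1.0]
opening: 0.205
```

Run:
```python
from h import *
a=grab("scene");b=grab("side")
for _ in range(4):
    goto([*w(-.127,.142+.12),.0664],TH); arm.get_image("side")
crop(a,290,205,66,50,"s26",12);crop(b,195,185,40,30,"si26",20)
```

```text
tcp [0.6424 0.1621 0.0664] jaw yaw -2.9 shift [-0.     -0.0002  0.0086] turn -0.0  j6 1.77
tcp [0.6423 0.1621 0.0664] jaw yaw -2.9 shift [-0.     -0.0001  0.0086] turn -0.0  j6 1.77
tcp [0.6423 0.1621 0.0664] jaw yaw -2.9 shift [-0.     -0.0001  0.0086] turn -0.0  j6 1.77
tcp [0.6423 0.1621 0.0664] jaw yaw -2.9 shift [-0.     -0.0001  0.0086] turn -0.0  j6 1.77
```

View pics/s26.png

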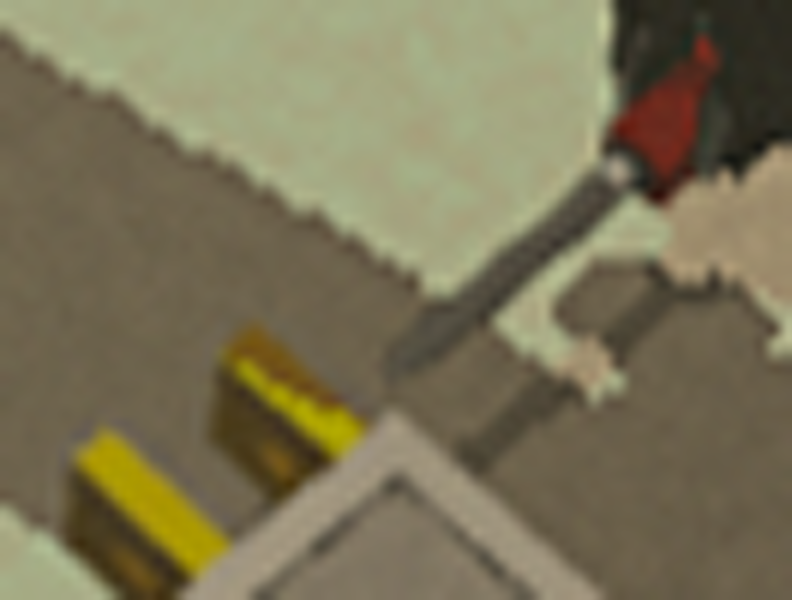

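View pics/si26.png

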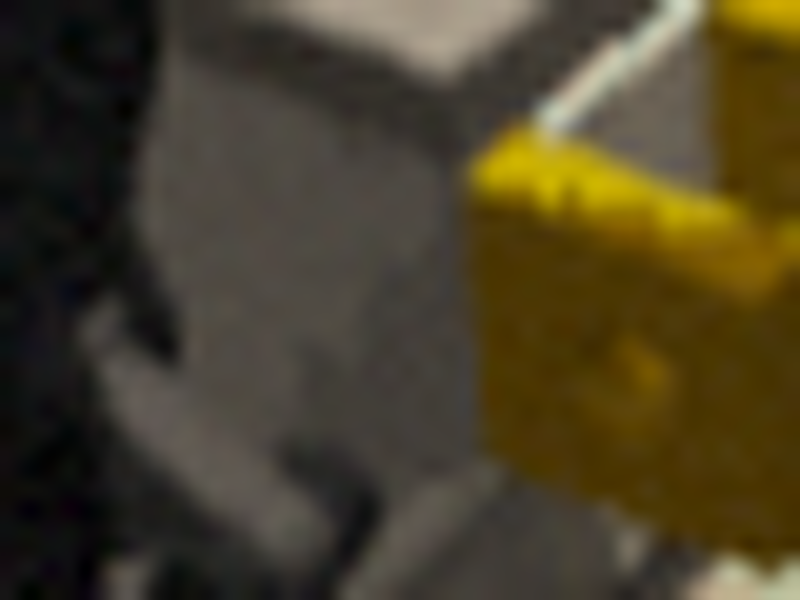

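Run:
```python
from h import *
o=arm.get_obs();R=Rq(o["tcp_rot"]);t=o["tcp_pos"];ax=R[:,2]
a=grab("scene");b=grab("side")
z=np.array([0,0,.0036])
P=[t+z+ax*.105,t+z+ax*.02]
f=lambda c,x0,y0,s:((proj(c,P)-[x0,y0]+.5)*s-.5).round(0).tolist()
print(f(a,290,205,12),f(b,195,185,20))
# subpixel rod axis in scene: threshold dark rod vs surroundings not reliable -> rely on views
```

```text
[[387.0, 374.0], [631.0, 167.0]] [[501.0, 489.0], [51.0, 884.0]]
```

Request:
play_rows:
  motion:
    - [[0, 0, 0.008], 0, 1]
    - [[0, 0, 0.016], 0, 1]
    - [[0, 0, 0.022], 0, 1]
    - [[0, 0, 0.026], 0, 1]
    - [[0, 0, 0.03], 0, 1]
    - [[0, 0, 0.03], 0, 1]
    - [[0, 0, 0.03], 0, 1]

```text
t: 46.62
tcp_pos: [0.6408, 0.1321, 0.0663]
tcp_rot: [0.487, 0.513, 0.487, -0.512]
wrist_force: [0.1, -0.1, -0.9]
opening: 0.211
```

Run:
```python
from h import *
a=grab("scene");b=grab("side")
goto([*w(-.127,.162),.0664],TH);print(arm.get_obs()["wrist_force"],arm.get_obs()["torque"])
crop(a,290,205,66,50,"s27",12);crop(b,205,185,40,30,"si27",20)
```

```text
tcp [0.6408 0.1322 0.0663] jaw yaw -2.9 shift [-0.0001 -0.0001  0.0787] turn -0.0  j6 1.72
[-0.18868228  0.54599233 -0.91261424] [ 0.0134352  -0.01818708  0.02767105]
```

View pics/s27.png

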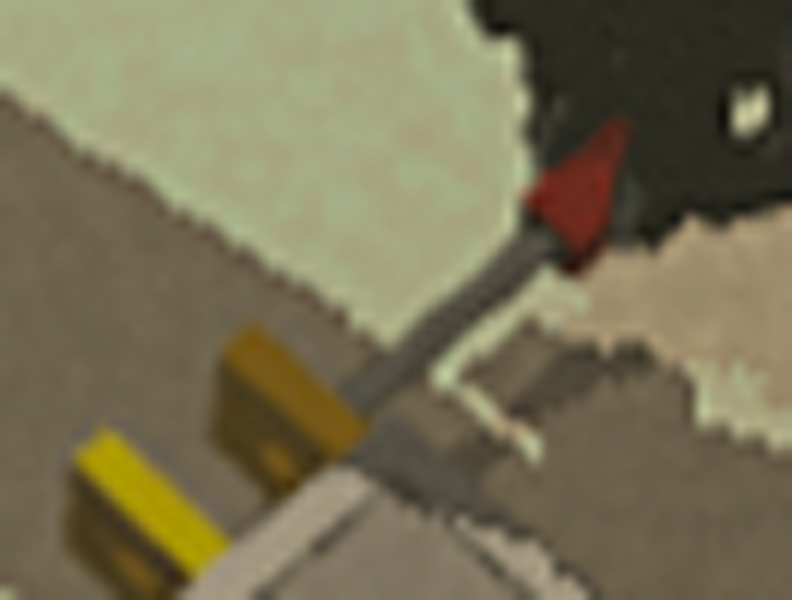

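View pics/si27.png

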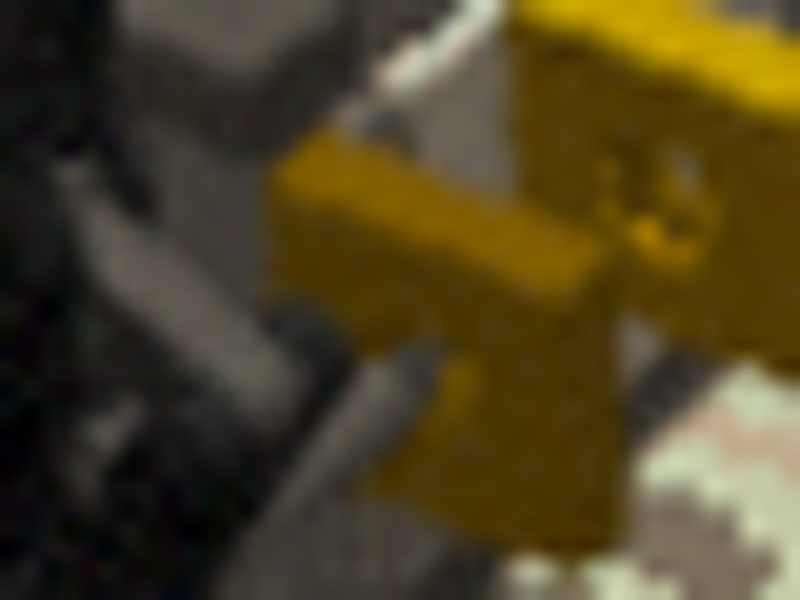

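Request:
play_rows:
  motion:
    - [[0, 0, 0.005], 0, 1]
    - [[0, 0, 0.01], 0, 1]
    - [[0, 0, 0.015], 0, 1]
    - [[0, 0, 0.015], 0, 1]
    - [[0, 0, 0.015], 0, 1]

```text
t: 47.35
tcp_pos: [0.64, 0.1169, 0.0663]
tcp_rot: [0.487, 0.513, 0.487, -0.512]
wrist_force: [-0.4, -0.9, -1.0]
opening: 0.206
```

Run:
```python
from h import *
a=grab("scene");b=grab("side")
goto([*w(-.127,.162),.0664],TH);print(arm.get_obs()["wrist_force"],arm.get_obs()["torque"])
crop(a,290,205,66,50,"s28",12);crop(b,205,185,40,30,"si28",20)
```

```text
tcp [0.6401 0.1171 0.0663] jaw yaw -2.9 shift [-0.0001 -0.0001  0.0636] turn -0.0  j6 1.70
[ 0.60201429 -0.90604366 -1.25730225] [ 0.01230004  0.02920413 -0.05078766]
```

View pics/si28.png

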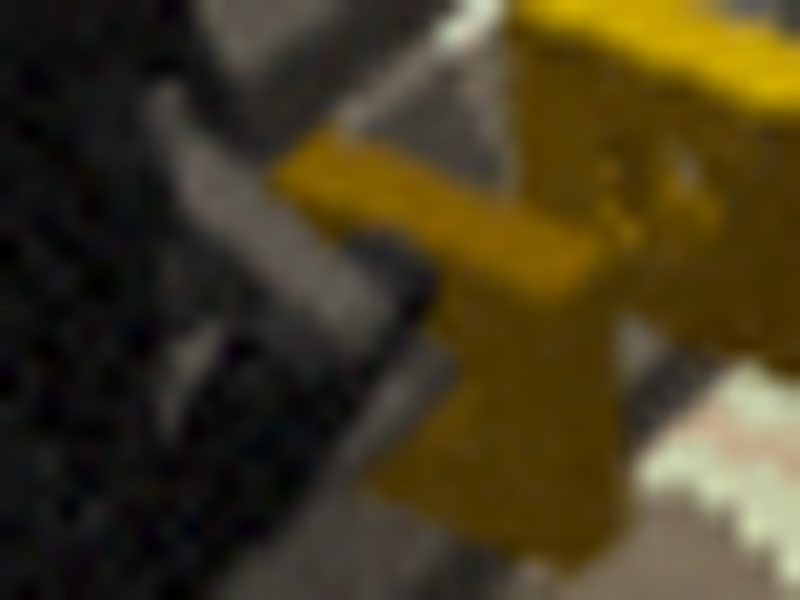

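Request:
play_rows:
  motion:
    - [[0, 0, 0.006], 0, 1]
    - [[0, 0, 0.012], 0, 1]
    - [[0, 0, 0.018], 0, 1]
    - [[0, 0, 0.023], 0, 1]
    - [[0, 0, 0.028], 0, 1]
    - [[0, 0, 0.033], 0, 1]
    - [[0, 0, 0.033], 0, 1]

```text
t: 48.32
tcp_pos: [0.6377, 0.0835, 0.066]
tcp_rot: [-0.487, -0.512, -0.487, 0.513]
wrist_force: [-1.6, -0.2, -0.3]
opening: 0.205
```

Run:
```python
from h import *
a=grab("scene")
goto([*w(-.127,.162),.0664],TH);print(arm.get_obs()["wrist_force"],arm.get_obs()["torque"])
crop(a,290,205,66,50,"s29",12)
```

```text
tcp [0.6377 0.0837 0.066 ] jaw yaw -2.9 shift [-0.0004  0.0006  0.03  ] turn -0.1  j6 1.65
[-1.47458121  0.04559519 -0.58359882] [-0.0965992   0.31864592 -0.11907431]
```

View pics/s29.png

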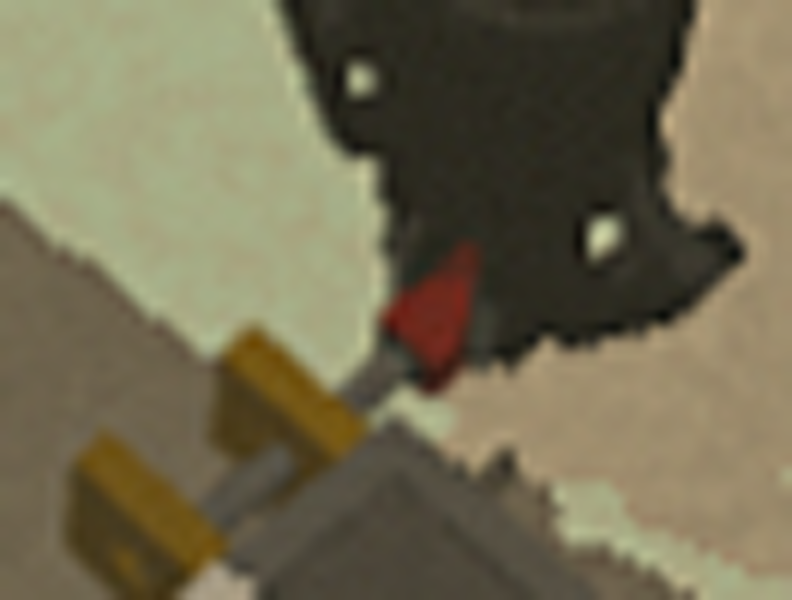

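Request:
play_rows:
  motion:
    - [[0, -0.0005, 0.006], 0, 1]
    - [[0, -0.0005, 0.012], 0, 1]
    - [[0, -0.0005, 0.018], 0, 1]
    - [[0, -0.0005, 0.023], 0, 1]
    - [[0, -0.0005, 0.026], 0, 1]
    - [[0, -0.0005, 0.026], 0, 1]

```text
t: 49.12
tcp_pos: [0.6365, 0.0573, 0.0663]
tcp_rot: [-0.487, -0.512, -0.487, 0.513]
wrist_force: [-1.6, -0.6, -1.1]
opening: 0.206
```

Run:
```python
from h import *
a=grab("scene")
goto([*w(-.127,.162),.0664],TH);print(arm.get_obs()["wrist_force"],arm.get_obs()["torque"],arm.get_obs()["opening"])
crop(a,270,205,66,50,"s30",12)
```

```text
tcp [0.6365 0.0574 0.0663] jaw yaw -2.9 shift [-0.0001  0.0004  0.0038] turn -0.1  j6 1.61
[-0.62369365 -0.54179565 -0.5138807 ] [-0.15344251  0.30116578 -0.14398301] 0.21168316199063553
```

View pics/s30.png

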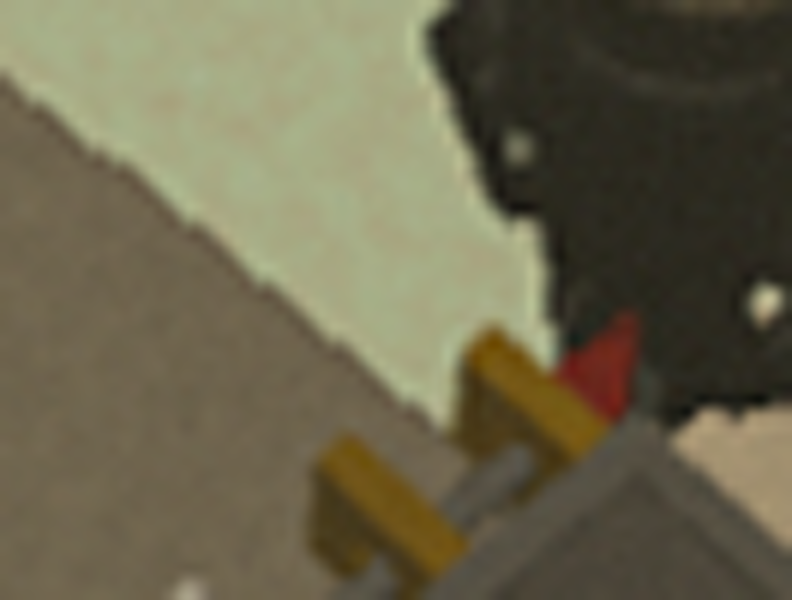

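The rod shows beyond the drawer's eye at (370,585). Now the last few millimetres, until contact.

Request:
play_rows:
  motion:
    - [[0, -0.0003, 0.002], 0, 1]
    - [[0, -0.0003, 0.004], 0, 1]
    - [[0, -0.0003, 0.006], 0, 1]
    - [[0, -0.0003, 0.007], 0, 1]
    - [[0, -0.0003, 0.007], 0, 1]

```text
t: 49.8
tcp_pos: [0.6362, 0.0548, 0.0665]
tcp_rot: [0.486, 0.514, 0.489, -0.51]
wrist_force: [0.5, 7.6, -1.3]
opening: 0.207
```

Request:
play_rows:
  motion:
    - [[0, 0, -0.003], 0, 1]
    - [[0, 0, -0.003], 0, 0.6]
    - [[0, 0, -0.003], 0, 0.55]
    - [[0, 0, -0.003], 0, 0.55]
    - [[0, 0, -0.003], 0, 0.55]
    - [[-0.03, 0, -0.003], 0, 0.55]
    - [[-0.08, 0, -0.003], 0, 0.55]
    - [[-0.13, 0, -0.003], 0, 0.55]

```text
t: 50.8
tcp_pos: [0.6357, 0.0539, 0.1972]
tcp_rot: [-0.487, -0.512, -0.487, 0.513]
wrist_force: [0.7, 0.5, -0.2]
opening: 0.445
```

Request:
play_rows:
  motion:
    - [[0, 0, -0.05], 0, 0.4]
    - [[0, 0, -0.11], 0, 0.4]
    - [[0, 0, -0.16], 0, 0.4]
    - [[0, -0.05, -0.2], 0, 0.4]
    - [[0, -0.1, -0.2], 0, 0.4]
    - [[0, -0.15, -0.2], 0, 0.4]
    - [[0, -0.15, -0.2], 0, 0.4]

```text
t: 51.68
tcp_pos: [0.4921, 0.2615, 0.1953]
tcp_rot: [-0.487, -0.51, -0.489, 0.513]
wrist_force: [-0.1, 0.0, -0.3]
opening: 0.6
```

Run:
```python
from h import *
a=grab("scene","s31");b=grab("side","si31")
crop(a,270,205,66,50,"s31c",12);crop(b,195,165,66,50,"si31c",12)
print(b.obs["tcp_pos"])
```

```text
[0.49484523 0.26156263 0.1961264 ]
```

View pics/s31c.png

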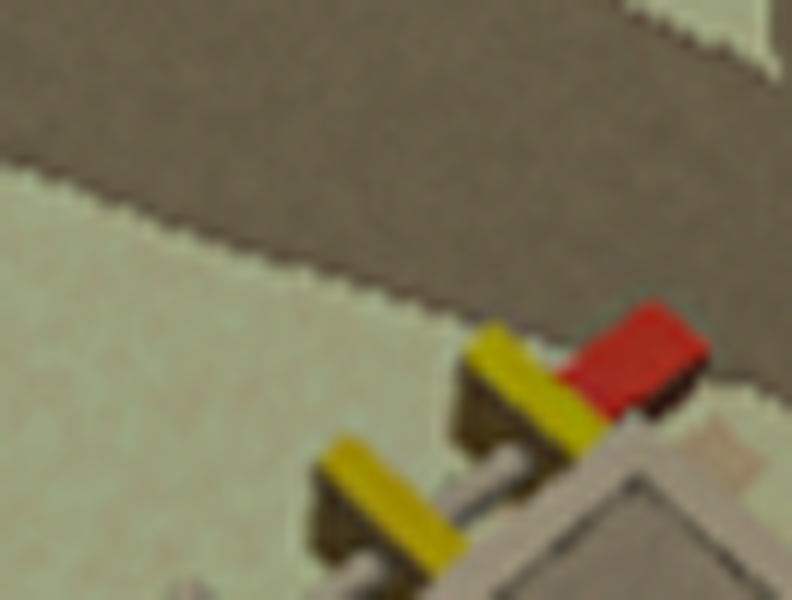

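View pics/si31c.png

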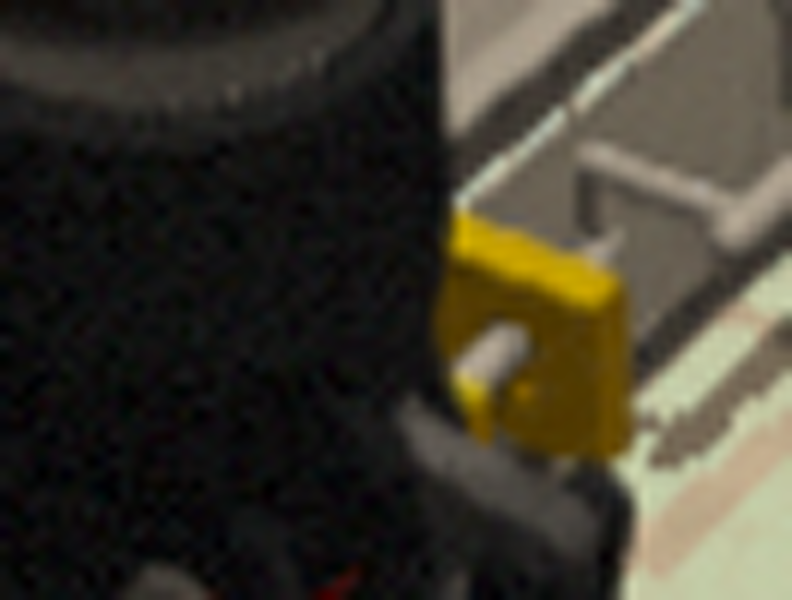

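View pics/s31.png

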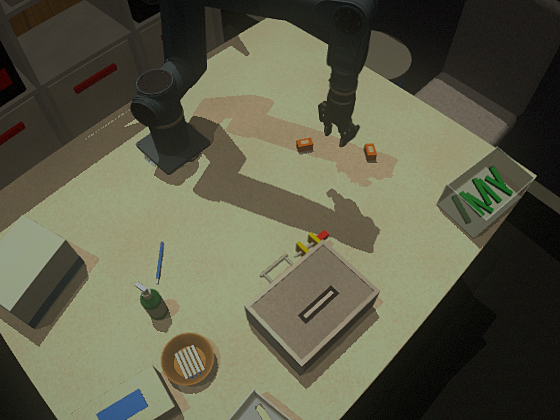

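Request:
play_rows:
  motion:
    - [[-0.02, -0.05, 0.0], 0, 0.4]
    - [[-0.04, -0.1, 0], 0, 0.4]
    - [[-0.05, -0.15, 0], 0, 0.4]
    - [[-0.05, -0.18, 0], 0, 0.4]
    - [[-0.05, -0.18, 0], 0, 0.4]

```text
t: 52.4
tcp_pos: [0.3172, 0.2712, 0.2481]
tcp_rot: [0.488, 0.514, 0.487, -0.511]
wrist_force: [1.0, 0.3, -0.5]
opening: 0.597
```

Run:
```python
from h import *
a=grab("scene");b=grab("side","si32")
crop(b,195,165,66,50,"si32c",12)
e=w(-.127,.142);f=w(-.127,.182)
for p in ([*w(-.117,.142),.08],[*w(-.137,.142),.08],[*w(-.117,.182),.08]): print(((proj(b,[p])-[195,165]+.5)*12).round(0),((proj(a,[p])-[270,205]+.5)*12).round(0))
```

```text
[[329. 416.]] [[591. 440.]]
[[409. 449.]] [[530. 385.]]
[[207. 521.]] [[709. 339.]]
```

View pics/si32c.png

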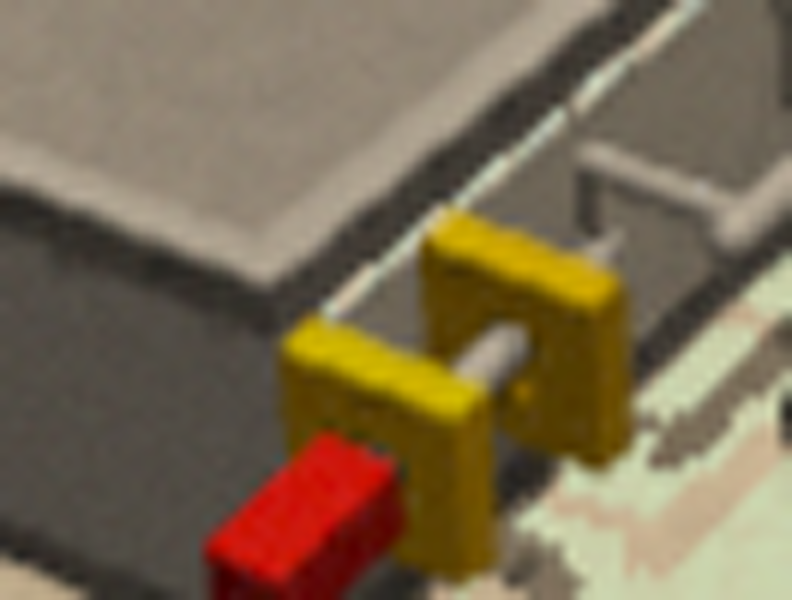

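View pics/si32.png

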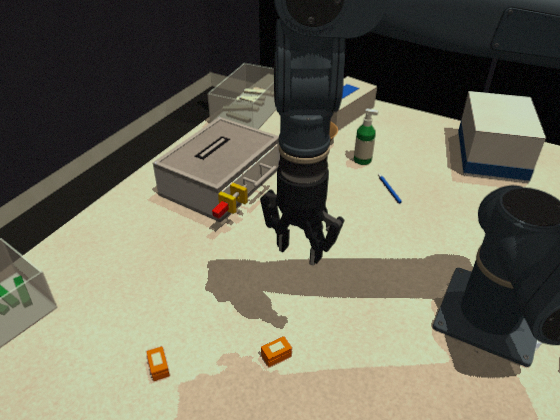

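Run:
```python
from h import *
a=grab("scene");b=grab("side")
crop(a,300,205,53,40,"s33",15);crop(b,200,190,40,30,"si33",20)
R=np.array([[np.cos(TH),-np.sin(TH)],[np.sin(TH),np.cos(TH)]])
x,e=tri([a,b],[(270+708.5/12-.5,205+345.5/12-.5),(195+207/12-.5,165+548/12-.5)])
print(x,e,R.T@(x[:2]-CC))
```

```text
[0.64710625 0.07449454 0.07441144] [np.float64(0.00012481468206410466), np.float64(0.00012481468206414263)] [-0.11770407  0.18334092]
```

View pics/s33.png

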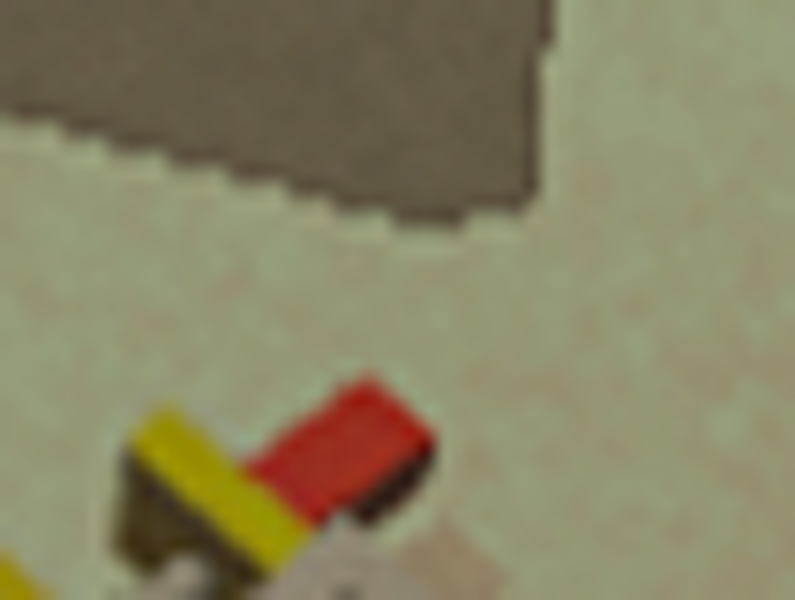

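View pics/si33.png

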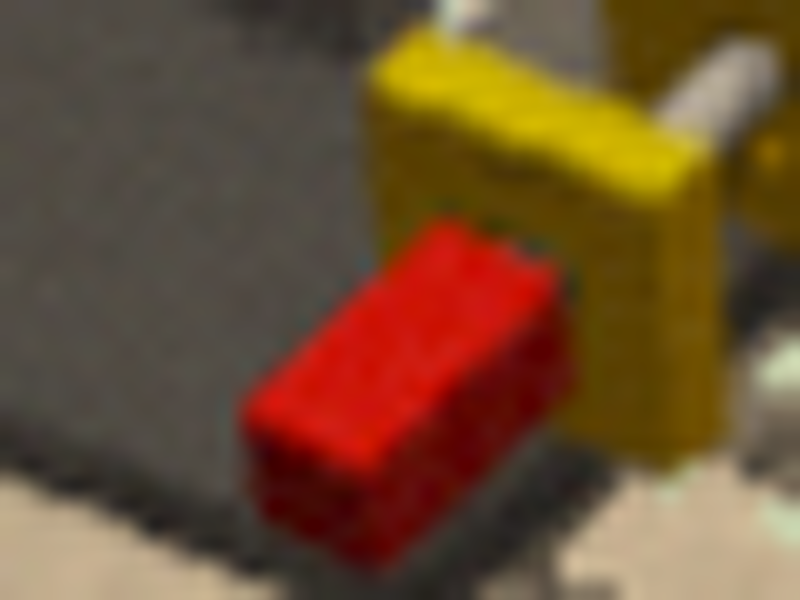

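Run:
```python
from station import arm
print(arm.close_job())
```

```text
the job is handed in; nothing more can be done
None
```

The job is done and handed in at about 53 s. I pulled the drawer to its stop and put all five blue and white vial cases in it. I then pushed the drawer shut, slid the pin through both eyes and let go. The two orange look-alikes stayed on the table, and I did not touch the spray bottle, bowl or pen.

**Drawer:** the handle travelled about 165 mm, and I felt a firm stop at both ends. The pictures show the drawer front flush and the eyes in line.

**Pin:** the rod shows between the eyes and beyond the drawer's eye. On the way in it met about 7.6 N when the head reached the cabinet's eye.

**Small mismatch:** after release the pin sagged within the hole clearance. The top rear edge of the head measures about 1.3 mm further out than if the head sat level and flush. That fits a slight tilt with the lower front edge touching the plate, so I did not push it again.

The robot was clear of everything at the end.

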